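# Restack the spacers on a spice grinder's spindle

## Task

The spice grinder has been washed; put its three steel spacer rings back on the upright spindle, the largest first, then the middle one, the smallest on top. Then push the stack down on the smallest ring until the stiff collar under it is fully home on the nut, and keep a firm push of at least 12 N on it for a moment there; never load the grinder with more than 25 N. Let go, and leave the jam jar, the espresso cup and the salt shaker standing where they are.

Things in the scene. Friction and masses are not known exactly. Their poses are not given: they have to be found in the camera images.
- grinder: drive unit of the spice grinder, fixed to the worktop: round black housing (96 mm across, 40 mm high) with an upright steel spindle in its middle (12 mm diameter, flat end with rounded edge, tip 113 mm above the worktop). A brass nut under the collar sets its level, differently each time and unmeasured: the collar's top face at home is 48 to 53 mm above the worktop. At home a stiff rubber cushion gives 1 mm per 15 N. Origin at the centre of its underside, z up
- spindle_tip (a point): centre of the spindle's top end, 113 mm above the worktop; z up along the spindle
- collar (a joint): thrust collar, dark steel disc, 42 mm across, 6 mm thick, that slides on the spindle with stiff friction (about 7 N to push it down; it stays where left and carries the rings). Value in m, measured from its top position: starts between 0 and 0.003; 0.009 is fully home on the brass nut below it. The collar's height above the worktop is not given by this value alone (see grinder)
- spacer_large: steel spacer ring, the largest of the three: 58 mm outside diameter, 13.6 mm bore, 16 mm high, 110 g; plain and the same either way up. It starts lying flat on the worktop, on its own. Origin at the centre of its underside, z along its axis
- spacer_medium: steel spacer ring, the middle one of the three: 46 mm outside diameter, 13.6 mm bore, 16 mm high, 80 g; plain and the same either way up. It starts lying flat on the worktop, on its own. Origin at the centre of its underside, z along its axis
- spacer_small: steel spacer ring, the smallest of the three: 34 mm outside diameter, 13.6 mm bore, 16 mm high, 50 g; plain and the same either way up. It starts lying flat on the worktop, on its own. Origin at the centre of its underside, z along its axis
- large_mid (a point): centre of the largest ring: on its axis, 8 mm from either face
- medium_mid (a point): centre of the middle ring: on its axis, 8 mm from either face
- small_mid (a point): centre of the smallest ring: on its axis, 8 mm from either face
- jam_jar: bystander: jam jar, 62 mm across, 85 mm high, stands beyond the work; origin at the centre of its underside
- espresso_cup: bystander: low green and white espresso cup with a handle, 64x89 mm, 48 mm high; origin at the centre of its underside
- salt_shaker: bystander: salt shaker, 44 mm across, 90 mm high, stands on the robot's side of the grinder; origin at the centre of its underside
Not all that is in view belongs to the job. Leave any purple look-alike of the grinder alone.

How it is judged:
By the outcome, as a careful person would: the job done as asked, in the order asked, and still so for the second after the job is handed in, with the robot touching nothing.
It also fails if it takes over 72 s, if anything falls off the work surface, if the arm or the gripper's body presses on something with over 40 N, if the wrist force passes 120 N, or if a joint passes its speed limit or range.

## Robot

A 6-joint arm with a two-finger parallel gripper is mounted at the origin on a cart in front of the work surface, level with it; the furniture and walls round the work are solid. World frame = base frame: x ahead of the robot, y to its left, z up, the work surface at z = 0. Lengths are in m, angles in rad, forces in N, time in s.
With the tool pointing down it reaches from about 0.275 to 0.775 m from the base axis. Payload 14.6 kg.
Tool frame: the origin (TCP) lies midway between the tips of the shut fingers; the grasp point (between the pads) lies 19 mm behind it (grip_depth is the x of the grasp point in the tool frame, in m); x points along the fingers, y is the direction in which the jaws open and shut, and the axes are right-handed (so a half turn about x gives the same grasp; the last joint's range is limited). The gripper opens to 85 mm and grips with 20 to 120 N. Pads are 22 mm wide; open, the fingers measure 114 mm over their backs; the gripper's body (76 mm by 85 mm) begins 54 mm behind the grasp point. The pads swing forward as they close: fully open they stand 13 mm farther back than shut.
Start: joints at [1.124, 0.263, -0.048, 1.259, 0, 1.415], TCP at [0.151, 0.503, 0.231] pointing down, gripper open.
Joint ranges: [-2.65, 2.65], [-0.89, 1.7], [-1.18, 1.37], [-2.13, 2.11], [-1.35, 1.29], [-3.14, 3.14]. Speed limits (rad/s): [1.89, 1.89, 2.57, 2.79, 3.14, 3.14].

## Interface

Orientations are given as a unit quaternion [x, y, z, w].
In Python, from bench import read_state, capture, camera_params, close_job, grip_depth gives the robot as it stands. The module is installed in compiled form; this text tells all that it offers.
- The arm moves only by the tool play_rows, never from a script. Its argument "series" is a list of rows, each a list of 7 numbers: the gripper's target within -1 to 1 (shut at 1, half-way at 0, fully open at -1), then the shift along the tool's x, y, z in mm, then the turn, a rotation vector about the tool's x, y, z in rad. In form: [[claw, x, y, z, rx, ry, rz], ...]. A call has 1 to 20 rows; each row shifts and turns the commanded pose from where the row before left it, along the tool's axes as they then stand; what a row does not reach is not made up. A row lasts 1/12 s, in which the tool goes at most 41.7 mm and 7.16 degrees, less where a joint would pass 70% of its speed; a pose out of reach is approached as far as the arm can. A call with a gripper value outside its range is refused whole. The fingers move at their own pace and stop on an object; "force" is the grip in N (left out, the last holds). Time passes only in rows, so rows that do not move let the fingers close. It gives the time, the measured TCP pose, the force and the opening at its end, in the units of the state.
- read_state(): the state, without advancing time (a new reading comes with each control period).
- capture(name): name is "scene" or "side" or "wrist"; returns the picture (400x640x3 uint8, red, green, blue); there is no depth.
- camera_params(name): a dict with "intrinsics" (3x3 intrinsics, pixels), "xyz" and "rotation" of the camera in the world; the wrist camera has in their place "T_tool_cam" (4x4, takes a point from camera to tool coordinates, whose origin is the TCP and whose axes are the tool frame's). Camera axes: x right, y up, looking along -z (the intrinsics and any distortion apply to the point x, -y, -z); pixel columns grow to the right and rows downward; lengths in m; the calibration is good to about 2 mm. A picture is of the moment at which its call begins: read the wrist's pose just before it. camera_params takes no time and is no camera call.
- close_job(): hands the job in, once; it reports no verdict.
The state is a dict: "time_s": time; "q": joint angles; "qvel": joint speeds; "effort": joint torques, N m; "eef_pos": TCP position; "ee_rot": TCP orientation; "contact_force": force on the tool from outside, world axes, zero at the start; "wrist_torque": the same for the moment, N m; "width": finger opening in m.
Only numpy, scipy, OpenCV 4.12 (cv2) and the standard library are available. Lean on these libraries where they do the work, as an engineer would, in place of code of your own. Each camera call takes 0.05 s, during which the arm holds its last target.

## Working session

There is one attempt and no reset: what is moved stays moved. The work goes in short steps, Python scripts to look and compute and a tool call to move; the robot and the scene stay as the last step left them, time stands still between calls to the robot, and variables do not carry over. Pictures are saved under pics/ and viewed, and the job is handed in when it is done.

Besides the shell and the picture viewer there is one more tool, called after ">>>" by a JSON object that holds its "api" and its "payload". play_rows: Moves the arm, as the interface text tells. Its arguments: {"type":"object","properties":{"series":{"type":"array"},"force":{"type":"number"}},"required":["series"]}

```bash
mkdir -p pics
python3 - <<'E'
from bench import *
import cv2,json
s=read_state();print(s,grip_depth)
for n in("scene","side","wrist"):
    cv2.imwrite(f"pics/{n}0.png",capture(n)[:,:,::-1]);print(n,camera_params(n))
E
```

```text
{'time_s': 0.0, 'q': array([ 1.12368441e+00,  2.63502284e-01, -4.89513337e-02,  1.25940522e+00,
        9.90311854e-06,  1.41549475e+00]), 'qvel': array([ 1.70450898e-04,  1.94430005e-04, -1.46939329e-03, -2.65610669e-05,
       -9.76671006e-04, -2.02036961e-03]), 'effort': array([-2.38229404e-04, -6.37626600e+01,  3.84575808e+01,  1.37739858e-02,
       -1.38623295e-04, -5.08444103e-06]), 'eef_pos': array([0.15091363, 0.50254417, 0.23083052]), 'ee_rot': array([ 0.10244715,  0.69970826, -0.10316256,  0.69947868]), 'contact_force': array([1.00114105, 0.30419097, 0.26694783]), 'wrist_torque': array([ 0.00266165, -0.03796686, -0.01768397]), 'width': 0.08526751234141447} -0.0187
scene {'intrinsics': array([[439.07035328,   0.        , 324.3530169 ],
       [  0.        , 439.07035328, 199.48952125],
       [  0.        ,   0.        ,   1.        ]]), 'xyz': array([0.19890138, 0.44580566, 0.8787162 ]), 'rotation': array([-0.10795561,  0.3074727 ,  0.89391929, -0.3077571 ])}
side {'intrinsics': array([[448.55997291,   0.        , 321.71519229],
       [  0.        , 448.55997291, 199.78658529],
       [  0.        ,   0.        ,   1.        ]]), 'xyz': array([-0.01508286, -0.36207795,  0.81850068]), 'rotation': array([ 0.31184798, -0.18661914, -0.48552714,  0.79510221])}
wrist {'intrinsics': array([[307.46222737,   0.        , 321.54187843],
       [  0.        , 307.46222737, 195.75040158],
       [  0.        ,   0.        ,   1.        ]]), 'T_tool_cam': array([[ 3.35537874e-04,  3.20666632e-01, -9.47192060e-01,
        -1.41416425e-01],
       [ 9.99999617e-01,  6.57802537e-04,  5.76940088e-04,
         4.98239404e-04],
       [ 8.08070775e-04, -9.47191891e-01, -3.20666289e-01,
        -8.23250437e-02],
       [ 0.00000000e+00,  0.00000000e+00,  0.00000000e+00,
         1.00000000e+00]])}
```

View pics/scene0.png

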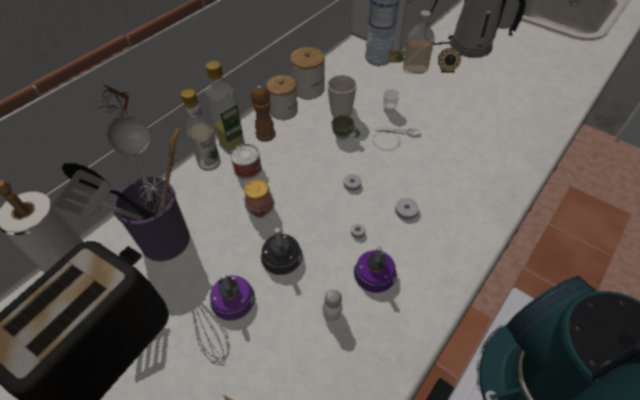

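View pics/side0.png

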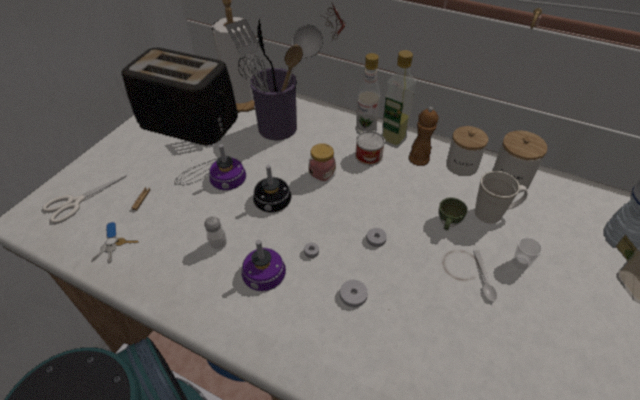

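View pics/wrist0.png

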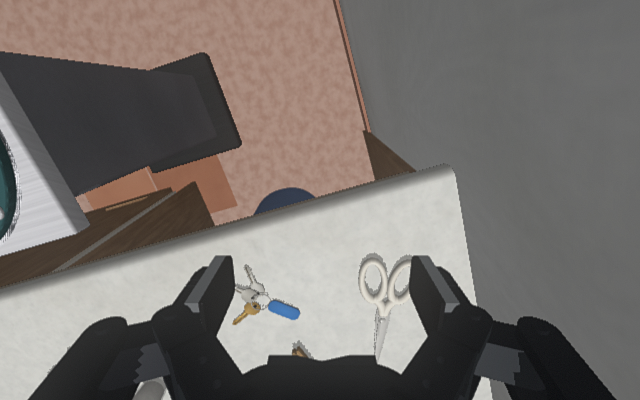

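Scene view: the black grinder is at (281,250), with purple look-alikes at (232,296) and (376,270). The rings are at about (407,208) large, (353,183) medium and (358,231) small. The salt shaker is at (333,304), the jar at (258,196) and the cup at (344,126). The small glass and the jar lids aren't part of the job. I'll take close crops and measure.

```bash
cat > h.py <<'E'
import numpy as np,cv2
from scipy.spatial.transform import Rotation as R
from bench import *
def cam(n,s=None):
    p=camera_params(n);K=np.array(p['intrinsics'])
    if n=='wrist':
        s=s or read_state();T=np.array(p['T_tool_cam']);Rt=R.from_quat(s['ee_rot']).as_matrix()
        return K,Rt@T[:3,3]+s['eef_pos'],Rt@T[:3,:3]
    return K,np.array(p['xyz']),R.from_quat(p['rotation']).as_matrix()
def ray(c,u,v):
    K,o,Rm=c
    d=np.array([(u-K[0,2])/K[0,0],-(v-K[1,2])/K[1,1],-1.]);d=Rm@d
    return o,d/np.linalg.norm(d)
def plane(c,u,v,z):
    o,d=ray(c,u,v);return o+d*(z-o[2])/d[2]
def proj(c,P):
    K,o,Rm=c;q=Rm.T@(np.asarray(P,float)-o)
    return np.array([K[0,2]-K[0,0]*q[0]/q[2],K[1,2]+K[1,1]*q[1]/q[2]])
def tri(rs):
    A=np.zeros((3,3));b=np.zeros(3)
    for o,d in rs:
        M=np.eye(3)-np.outer(d,d);A+=M;b+=M@o
    p=np.linalg.solve(A,b);return p,[float(np.linalg.norm((np.eye(3)-np.outer(d,d))@(p-o))) for o,d in rs]
E
python3 - <<'E'
from h import *
a=cv2.imread('pics/scene0.png');b=cv2.imread('pics/side0.png')
cv2.imwrite('pics/cs.png',cv2.resize(a[160:335,220:440],None,fx=3.6,fy=3.4,interpolation=cv2.INTER_CUBIC))
cv2.imwrite('pics/cd.png',cv2.resize(b[130:310,190:410],None,fx=3.6,fy=3.3,interpolation=cv2.INTER_CUBIC))
for nm,uv in dict(large=[(407,207),(353,292)],med=[(353,182),(376,236)],small=[(358,230),(311,249)]).items():
    print(nm,plane(cam('scene'),*uv[0],.016).round(4),plane(cam('side'),*uv[1],.016).round(4))
for nm,uv,z in [('tip',[(281,233),(268,168)],.113),('salt',[(335,318),(215,243)],.0),('jar',[(260,210),(322,176)],0),('cup',[(344,133),(452,218)],.01),('purp',[(377,253),(262,243)],.113),('purp2',[(231,279),(223,148)],.113)]:
    print(nm,plane(cam('scene'),*uv[0],z).round(4),plane(cam('side'),*uv[1],z).round(4))
E
```

```text
large [ 0.4427 -0.19    0.016 ] [ 0.4403 -0.1934  0.016 ]
med [ 0.5947 -0.1738  0.016 ] [ 0.5957 -0.1793  0.016 ]
small [ 0.4983 -0.0603  0.016 ] [ 0.4968 -0.0656  0.016 ]
tip [0.5872 0.1017 0.113 ] [0.5918 0.0946 0.113 ]
salt [0.4131 0.1414 0.    ] [0.4222 0.1435 0.    ]
jar [0.7316 0.0315 0.    ] [0.7271 0.026  0.    ]
cup [ 0.7247 -0.3109  0.01  ] [ 0.7312 -0.3166  0.01  ]
purp [0.402  0.0187 0.113 ] [ 0.404  -0.0088  0.113 ]
purp2 [0.5927 0.2416 0.113 ] [0.6022 0.2278 0.113 ]
```

View pics/cs.png

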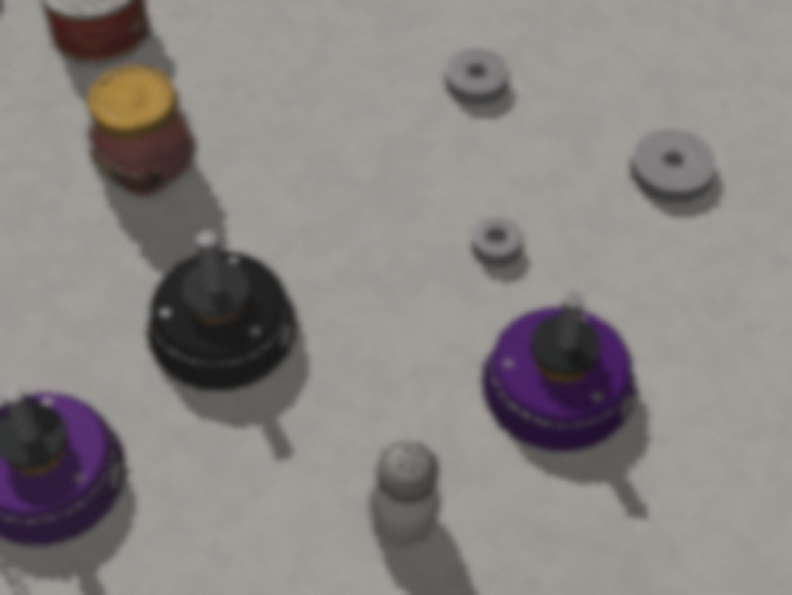

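View pics/cd.png

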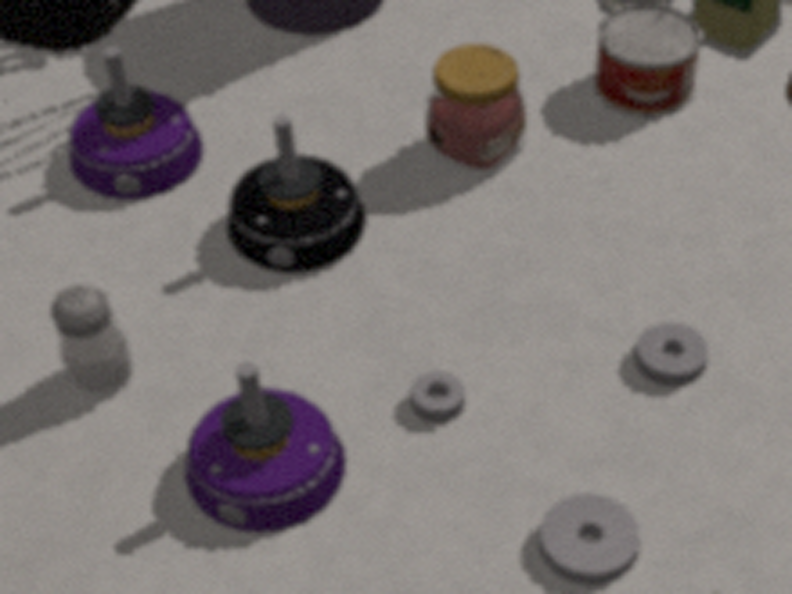

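```bash
cat >> h.py <<'E'
def go(p,yaw=None,s=None):
    """shift in tool axes (mm) from measured pose to world point p, and turn about tool x to get tool-y heading yaw(deg)"""
    s=s or read_state();Rt=R.from_quat(s['ee_rot']).as_matrix()
    d=Rt.T@(np.array(p)-s['eef_pos'])*1e3
    print('shift mm',d.round(1),'len',np.linalg.norm(d).round(1))
    h=np.degrees(np.arctan2(Rt[1,1],Rt[0,1]));print('y heading',h.round(2),'x axis',Rt[:,0].round(4))
    if yaw is not None:
        e=(h-yaw+90)%180-90;print('turn about x rad',np.radians(e).round(4))
E
python3 - <<'E'
from h import *
go([.4415,-.1917,.20]);print(R.from_quat(read_state()['ee_rot']).as_matrix().round(3))
E
```

```text
shift mm [  31.3 -581.4  478. ] len 753.3
y heading 73.28 x axis [-4.e-04 -7.e-04 -1.e+00]
[[-0.     0.288  0.958]
 [-0.001  0.958 -0.288]
 [-1.    -0.001 -0.   ]]
```

>>> {"api": "play_rows", "payload": {"series": [[-1,1.5,-29,23.9,0,0,0],[-1,1.5,-29,23.9,0,0,0],[-1,1.5,-29,23.9,0,0,0],[-1,1.5,-29,23.9,0,0,0],[-1,1.5,-29,23.9,0,0,0],[-1,1.5,-29,23.9,0,0,0],[-1,1.5,-29,23.9,0,0,0],[-1,1.5,-29,23.9,0,0,0],[-1,1.5,-29,23.9,0,0,0],[-1,1.5,-29,23.9,0,0,0],[-1,1.5,-29,23.9,0,0,0],[-1,1.5,-29,23.9,0,0,0],[-1,1.5,-29,23.9,0,0,0],[-1,1.5,-29,23.9,0,0,0],[-1,1.5,-29,23.9,0,0,0],[-1,1.5,-29,23.9,0,0,0],[-1,1.5,-29,23.9,0,0,0],[-1,1.5,-29,23.9,0,0,0],[-1,1.5,-29,23.9,0,0,0],[-1,1.5,-29,23.9,0,0,0]], "force": 40}}

```text
time_s: 1.82
eef_pos: [0.4412, -0.1895, 0.2012]
ee_rot: [0.103, 0.7, -0.103, 0.7]
contact_force: [1.3, 0.9, 1.2]
width: 0.0852
```

Run:
```python
from h import *
go([.4415,-.1917,.10]);print(read_state()['q'].round(3))
```

```text
shift mm [101.2  -2.    0.9] len 101.2
y heading 73.25 x axis [-1.e-04  1.e-04 -1.e+00]
[-0.576  0.199 -0.219  1.153  0.    -0.283]
```

>>> {"api": "play_rows", "payload": {"series": [[-1,30,-2,1,0,0,0],[-1,30,0,0,0,0,0],[-1,30,0,0,0,0,0],[-1,21,0,0,0,0,0],[-1,6,0,0,0,0,0],[-1,0,0,0,0,0,0]]}}

```text
time_s: 2.32
eef_pos: [0.4406, -0.1892, 0.0834]
ee_rot: [0.103, 0.7, -0.102, 0.699]
contact_force: [0.1, -0.8, 0.5]
width: 0.0854
```

Run:
```python
from h import *
s=read_state();im=capture('wrist')[:,:,::-1];cv2.imwrite('pics/w1.png',im);np.save('pics/w1.npy',np.r_[s['eef_pos'],s['ee_rot']])
print(s['eef_pos'],s['contact_force'])
c=cam('wrist',s)
print(proj(c,[.4415,-.1917,.016]), proj(c,s['eef_pos']))
```

```text
[ 0.44060308 -0.18922763  0.08335457] [ 0.12929527 -0.84641061  0.51095129]
[318.09375826 213.11950676] [320.80712524 258.3173306 ]
```

View pics/w1.png

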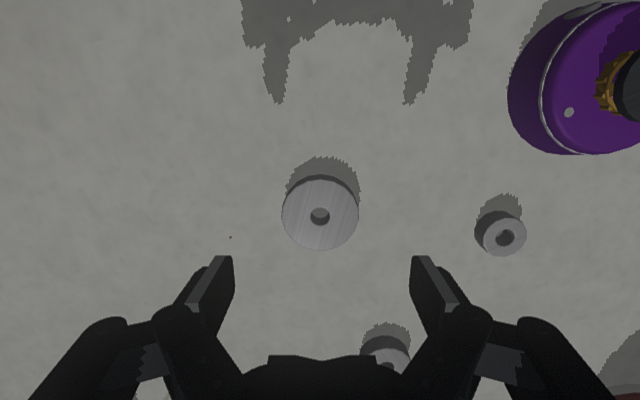

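The wrist view shows the large ring with its hole at (320,216), the small ring at (505,236), part of the medium ring at (385,355), and a purple decoy top right. I'll measure these.

```bash
cat >> h.py <<'E'
def hole(im,u,v,r=14,thr=None):
    """dark blob near u,v -> centroid"""
    g=cv2.cvtColor(im,cv2.COLOR_BGR2GRAY);x0,y0=int(u-r),int(v-r);p=g[y0:y0+2*r+1,x0:x0+2*r+1]
    t,m=cv2.threshold(p,thr or 0,255,cv2.THRESH_BINARY_INV+(0 if thr else cv2.THRESH_OTSU))
    n,l,st,ce=cv2.connectedComponentsWithStats(m)
    k=min(range(1,n),key=lambda i:np.hypot(*(ce[i]-r))-0.02*st[i][4])
    return ce[k]+[x0,y0],st[k],t
def blob(im,u,v,tol=12):
    """flood fill of ring's top face -> ellipse"""
    g=cv2.cvtColor(cv2.medianBlur(im,3),cv2.COLOR_BGR2GRAY);m=np.zeros((g.shape[0]+2,g.shape[1]+2),np.uint8)
    cv2.floodFill(g.copy(),m,(int(u),int(v)),0,tol,tol,4|cv2.FLOODFILL_MASK_ONLY|cv2.FLOODFILL_FIXED_RANGE|(255<<8))
    m=m[1:-1,1:-1];cs,_=cv2.findContours(m,cv2.RETR_EXTERNAL,cv2.CHAIN_APPROX_NONE)
    return cv2.fitEllipse(cv2.convexHull(max(cs,key=cv2.contourArea))),cv2.countNonZero(m)
E
python3 - <<'E'
from h import *
im=cv2.imread('pics/w1.png');a=np.load('pics/w1.npy');s=dict(eef_pos=a[:3],ee_rot=a[3:]);c=cam('wrist',s)
for n,u,v,r in(('L',320,216,14),('S',505,236,12)):
    h,st,t=hole(im,u,v,r);print(n,'hole',h,st,t,plane(c,*h,.016))
for n,u,v in(('L',300,225),('S',517,240)):
    e,ar=blob(im,u,v,22);print(n,e,ar,plane(c,*e[0],.016), 'dia', np.array(e[1])*0.147/307*1e3 )
cv2.imwrite('pics/w1c.png',cv2.resize(im[150:270,270:540],None,fx=2.9,fy=2.9))
E
```

```text
L hole [319.62230216 216.46043165] [  4   6  20  18 278] 94.0 [ 0.44434391 -0.19139571  0.016     ]
S hole [504.80701754 237.76754386] [  2   5  20  17 228] 80.0 [ 0.50106517 -0.06314881  0.016     ]
L ((283.1737365722656, 204.25111389160156), (594.1239624023438, 748.7239379882812), 95.90180969238281) 179465 [ 0.42760561 -0.2138796   0.016     ] dia [284.48280936 358.50950777]
S ((538.8491821289062, 232.80545043945312), (79.5227279663086, 134.9017791748047), 103.282958984375) 4000 [ 0.50426318 -0.03834278  0.016     ] dia [38.07765802 64.59466299]
```

View pics/w1c.png

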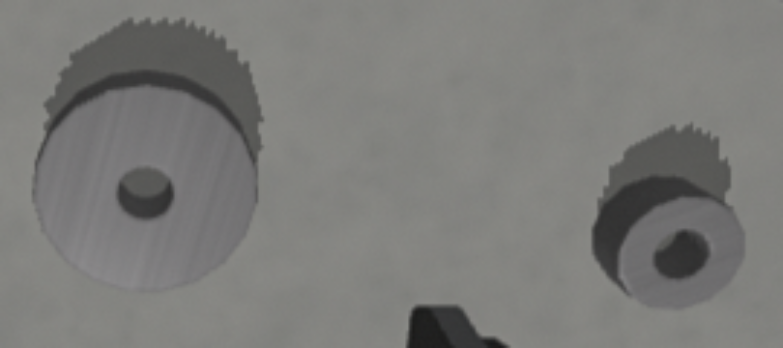

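Run:
```python
from h import *
go([.5855,.100,.1804])
```

```text
shift mm [-95.7 318.9  54.7] len 337.4
y heading 73.28 x axis [-6.e-04  4.e-04 -1.e+00]
```

>>> {"api": "play_rows", "payload": {"series": [[-1,-30,10,2,0,0,0],[-1,-30,25,4,0,0,0],[-1,-20,33,6,0,0,0],[-1,-11,36,7,0,0,0],[-1,-5,37,7,0,0,0],[-1,0,37,7,0,0,0],[-1,0,37,6,0,0,0],[-1,0,37,6,0,0,0],[-1,0,33,5,0,0,0],[-1,0,24,4,0,0,0],[-1,0,10,1,0,0,0],[-1,0,0,0,0,0,0],[-1,0,0,0,0,0,0]]}}

```text
time_s: 3.45
eef_pos: [0.5858, 0.0997, 0.1814]
ee_rot: [0.103, 0.699, -0.103, 0.7]
contact_force: [0.7, 0.0, 0.9]
width: 0.0853
```

Run:
```python
from h import *
s=read_state();im=capture('wrist')[:,:,::-1];cv2.imwrite('pics/w2.png',im);np.save('pics/w2.npy',np.r_[s['eef_pos'],s['ee_rot']])
print(s['eef_pos'],s['qvel'].round(3))
cv2.imwrite('pics/w2c.png',cv2.resize(im[130:290,200:440],None,fx=3.3,fy=3.3))
```

```text
[0.58583292 0.09973753 0.1813517 ] [-0.025 -0.008 -0.021 -0.008 -0.001 -0.003]
```

View pics/w2c.png

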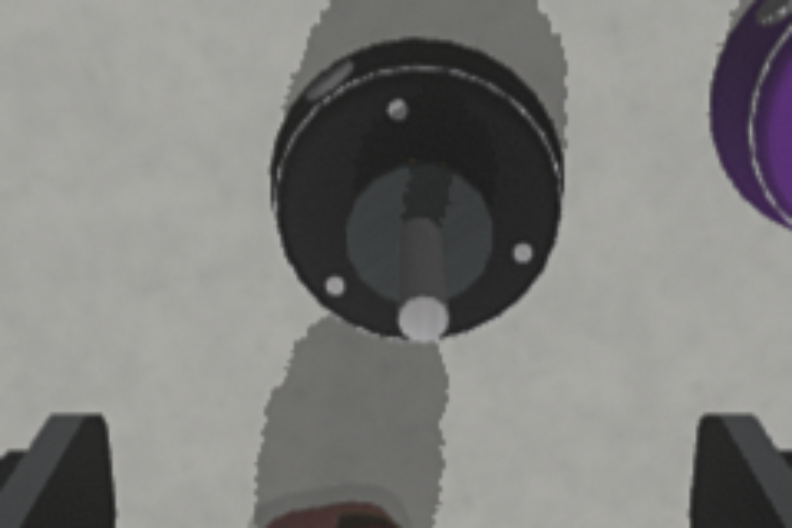

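Crop of the wrist view: bright spindle tip disc at crop (423,319), full-frame about (328,227), above the dark collar on the black housing.

Run:
```python
from h import *
im=cv2.imread('pics/w2.png');a=np.load('pics/w2.npy');s=dict(eef_pos=a[:3],ee_rot=a[3:]);c=cam('wrist',s)
g=cv2.cvtColor(im,cv2.COLOR_BGR2GRAY)
print(g[214:238,316:342:2])
for t in(135,145,155):
    m=(g[210:240,314:344]>t).astype(np.uint8);n,l,st,ce=cv2.connectedComponentsWithStats(m);k=l[16,14]
    p=ce[k]+[314,210];print(t,p,st[k],plane(c,*p,.113),plane(c,*p,.113)-a[:3])
a1=np.load('pics/w1.npy');s1=dict(eef_pos=a1[:3],ee_rot=a1[3:]);print(plane(cam('wrist',s1),319.9,216.4,.016)-a1[:3],a1[:3])
```

```text
[[ 64  63  64  62  65  66  68  69  69  67  62  63  63]
 [ 62  63  64  61  65  66  67  70  70  67  63  62  65]
 [ 63  64  64  61  65  66  68  69  71  68  62  63  65]
 [ 64  63  63  62  64  66  68  69  70  68  64  65  63]
 [ 65  66  63  61  63  64  66  66  68  69  64  63  49]
 [ 61  65  65  59  64  69  83  71  67  68  65  52  41]
 [ 48  55  65  59  90 122 130 125  78  68  49  43  41]
 [ 42  45  55  65 133 139 142 141 123  70  40  40  42]
 [ 42  42  51  94 143 140 144 141 142 103  41  41  41]
 [ 44  42  56 132 144 141 144 141 143 133  40  41  42]
 [ 45  43  58 146 143 142 145 143 142 143  46  42  43]
 [ 44  41  62 149 146 144 146 144 145 146  52  41  41]
 [ 44  42  76 151 148 144 148 145 144 148  56  42  42]
 [ 43  42  77 154 150 147 150 146 147 149  52  41  43]
 [ 44  44  62 156 152 150 152 147 147 152  46  41  41]
 [ 44  43  46 157 155 151 154 149 149 149  42  36  41]
 [ 40  37  36 157 160 154 156 151 152 110  38  41  88]
 [ 57  49  44  98 161 157 159 155 152  61  87 114 152]
 [102 132 122  66 140 160 162 156 156 113 154 154 161]
 [111 123 120 113 127 132 149 129 158 155 166 159 159]
 [109 109 109 113 113 111 119 109 126 165 163 158 158]
 [110 107 108 107 108 107 109 106 109 165 163 158 158]
 [108 110 108 107 110 109 109 110 111 166 164 159 157]
 [110 108 108 109 108 109 110 110 108 163 163 160 157]]
135 [331.96982759 230.04310345] [  7  11  23  19 232] [0.6033805  0.10299395 0.113     ] [ 0.01754757  0.00325643 -0.0683517 ]
145 [333.02747253 231.71428571] [  7  13  23  17 182] [0.60493074 0.10337206 0.113     ] [ 0.01909782  0.00363453 -0.0683517 ]
155 [327.55639098 223.21804511] [  0   0  30  30 798] [0.59709049 0.10139783 0.113     ] [ 0.01125757  0.0016603  -0.0683517 ]
[ 0.00375207 -0.00195847 -0.06735457] [ 0.44060308 -0.18922763  0.08335457]
```

Run:
```python
from h import *
a=np.load('pics/w2.npy');s=dict(eef_pos=a[:3],ee_rot=a[3:]);c=cam('wrist',s)
g=cv2.cvtColor(cv2.imread('pics/w2.png'),cv2.COLOR_BGR2GRAY).astype(float)
# sub-pixel edge along rows/cols of the tip, chord midpoints
xs=[]
for v in range(222,231):
    r=g[v,314:344];th=95;L=[i for i in range(29) if r[i]<th<=r[i+1]][0];Rr=[i for i in range(29) if r[i]>=th>r[i+1]][-1]
    xs.append((v,314+L+(th-r[L])/(r[L+1]-r[L]),314+Rr+(r[Rr]-th)/(r[Rr]-r[Rr+1])))
for x in xs:print(np.round(x,2),round((x[1]+x[2])/2,2))
for u in range(323,334): print(u,g[216:238,u].astype(int))
p=plane(c,327.9,226.5,.113);print(p,p-a[:3])
```

```text
[222.   322.02 334.22] 328.12
[223.   321.05 334.66] 327.85
[224.   320.62 335.04] 327.83
[225.   320.44 335.3 ] 327.87
[226.   320.27 335.46] 327.86
[227.   320.24 335.37] 327.8
[228.   320.37 335.18] 327.78
[229.   320.73 334.82] 327.77
[230.   321.27 334.25] 327.76
323 [ 62  62  63  60  65 106 134 144 146 146 148 151 152 157 161 134  88 112
 111 107 109 108]
324 [ 65  64  63  64  90 133 143 144 143 146 148 150 152 155 160 161 140 127
 113 108 110 108]
325 [ 65  65  63  63 100 134 143 142 143 144 146 149 152 154 157 161 162 133
 112 107 108 109]
326 [ 66  66  64  69 122 139 140 141 142 144 144 147 150 151 154 157 160 132
 111 107 109 109]
327 [ 67  67  65  83 130 142 141 141 144 145 146 148 150 152 155 158 160 141
 113 108 108 109]
328 [ 68  68  66  83 130 142 144 144 145 146 148 150 152 154 156 159 162 149
 119 109 109 110]
329 [ 68  69  65  72 126 142 142 143 143 147 147 149 150 152 154 157 161 140
 115 108 110 111]
330 [ 69  69  66  71 125 141 141 141 143 144 145 146 147 149 151 155 156 129
 109 106 110 110]
331 [ 69  68  66  70 111 136 140 140 140 141 142 144 146 147 149 152 154 134
 110 106 107 109]
332 [ 71  70  68  67  78 123 142 143 142 145 144 147 147 149 152 152 156 158
 126 109 111 108]
333 [ 69  69  70  69  68  91 132 148 149 149 150 151 154 157 154 110 103 151
 161 161 160 127]
[0.59972141 0.10089218 0.113     ] [ 0.01388848  0.00115465 -0.0683517 ]
```

Run:
```python
from h import *
print(plane(cam('scene'),277.2,229.9,.113),plane(cam('side'),268.6,165.5,.113))
print(tri([ray(cam('scene'),277.2,229.9),ray(cam('side'),268.6,165.5)]))
a=np.load('pics/w2.npy');s=dict(eef_pos=a[:3],ee_rot=a[3:]);c=cam('wrist',s)
print(plane(c,327.83,226.4,.113)-a[:3]); T=R.from_quat(a[3:]).as_matrix()
print('tool',T.T@(plane(c,327.83,226.4,.113)-a[:3]))
a1=np.load('pics/w1.npy');s1=dict(eef_pos=a1[:3],ee_rot=a1[3:]);c1=cam('wrist',s1)
print('tool ring',R.from_quat(a1[3:]).as_matrix().T@(plane(c1,319.9,216.4,.016)-a1[:3]))
go([.4444,-.1912,.05])
```

```text
[0.59869434 0.10072525 0.113     ] [0.59956115 0.09776864 0.113     ]
(array([0.6007437 , 0.0992758 , 0.11058307]), [0.0007259287309856746, 0.0007259287309857279])
[ 0.01379526  0.00112761 -0.0683517 ]
tool [0.06836517 0.00503783 0.01282025]
tool ring [ 0.06734252 -0.00084705  0.0043381 ]
shift mm [ 131.2 -318.7  -51.7] len 348.5
y heading 73.26 x axis [ 7.e-04 -3.e-04 -1.e+00]
```

>>> {"api": "play_rows", "payload": {"series": [[-1,0,-12,-2,0,0,0],[-1,0,-26,-4,0,0,0],[-1,0,-36,-6,0,0,0],[-1,0,-39,-6,0,0,0],[-1,0,-39,-6,0,0,0],[-1,6,-38,-6,0,0,0],[-1,12,-36,-6,0,0,0],[-1,18,-34,-6,0,0,0],[-1,28,-28,-5,0,0,0],[-1,28,-20,-3,0,0,0],[-1,26,-8,-1.7,0,0,0],[-1,20,-2.7,0,0,0,0],[-1,20,0,0,0,0,0],[-1,15,0,0,0,0,0],[-1,6,0,0,0,0,0],[-1,0,0,0,0,0,0]]}}

```text
time_s: 4.83
eef_pos: [0.4431, -0.1907, 0.0009]
ee_rot: [0.104, 0.7, -0.103, 0.699]
contact_force: [-0.0, -0.1, -0.9]
width: 0.0854
```

Run:
```python
from h import *
go([.4444,-.1912,.0]);print(read_state()['eef_pos'])
```

```text
shift mm [ 0.9 -0.1  1.4] len 1.6
y heading 73.2 x axis [-1.5e-03  8.0e-04 -1.0e+00]
[ 0.44309727 -0.19073664  0.00085254]
```

>>> {"api": "play_rows", "payload": {"series": [[-1,0.5,0,1,0,0,0],[0.6,0,0,0,0,0,0],[0.6,0,0,0,0,0,0],[0.6,0,0,0,0,0,0],[0.6,0,0,0,0,0,0],[0.6,0,0,0,0,0,0],[0.6,0,0,0,0,0,0]], "force": 30}}

```text
time_s: 5.42
eef_pos: [0.4461, -0.191, 0.0022]
ee_rot: [0.102, 0.699, -0.103, 0.7]
contact_force: [-2.2, -0.2, 16.3]
width: 0.0574
```

>>> {"api": "play_rows", "payload": {"series": [[-1,-4,0,0,0,0,0],[-1,0,0,0,0,0,0],[-1,0,0,0,0,0,0]]}}

```text
time_s: 5.67
eef_pos: [0.4459, -0.1908, 0.0054]
ee_rot: [0.103, 0.699, -0.103, 0.7]
contact_force: [0.5, -0.3, 0.6]
width: 0.0851
```

Run:
```python
from h import *
s=read_state();im=capture('wrist')[:,:,::-1];cv2.imwrite('pics/w3.png',im)
go([.4444,-.1912,.004],s=s);print(s['eef_pos'],s['contact_force'],s['width'])
```

```text
shift mm [ 1.4 -0.9 -1.3] len 2.1
y heading 73.29 x axis [ 8.e-04 -5.e-04 -1.e+00]
[ 0.44591857 -0.19076345  0.00535917] [ 0.46695199 -0.29546404  0.55756847] 0.08509021146422058
```

View pics/w3.png

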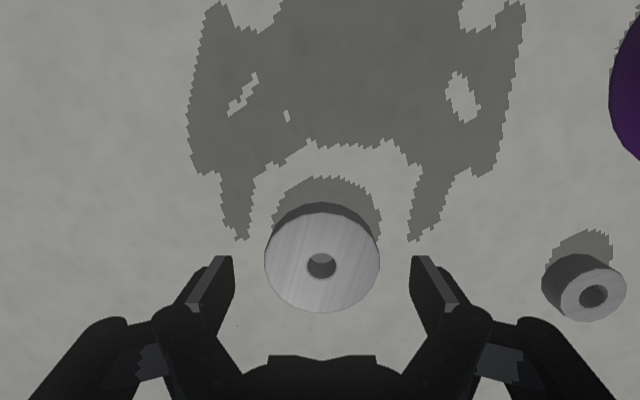

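Ring hole now at (321,266), between the open fingers.

Run:
```python
from h import *
im=cv2.imread('pics/w3.png');c=cam('wrist')
h,st,t=hole(im,321,266,20);p=plane(c,*h,.016);print(h,st,p)
go([p[0],p[1],.005])
```

```text
[321.25463744 265.9460371 ] [  6   8  30  25 593] [ 0.44379949 -0.18984724  0.016     ]
shift mm [ 0.1  0.3 -2.1] len 2.2
y heading 73.29 x axis [ 5.e-04 -3.e-04 -1.e+00]
```

>>> {"api": "play_rows", "payload": {"series": [[-1,0,0.3,-2,0,0,0],[-1,0,0,0,-0.1208,0,0],[-1,0,0,0,-0.1208,0,0],[-1,0,0,0,-0.1208,0,0],[-1,0,0,0,-0.1208,0,0],[-1,0,0,0,-0.1208,0,0],[-1,0,0,0,-0.1208,0,0],[-1,0,0,0,-0.1208,0,0],[-1,0,0,0,-0.1208,0,0],[-1,0,0,0,-0.1208,0,0],[-1,0,0,0,-0.1208,0,0],[-1,0,0,0,-0.1208,0,0],[-1,0,0,0,-0.1208,0,0],[-1,0,0,0,-0.1208,0,0],[-1,0,0,0,0,0,0]]}}

```text
time_s: 6.97
eef_pos: [0.4436, -0.1897, 0.0047]
ee_rot: [-0.423, 0.566, 0.424, 0.566]
contact_force: [0.5, -0.4, -0.2]
width: 0.0852
```

Run:
```python
from h import *
s=read_state();go([.4438,-.1898,.0055],-16.7);print(s['eef_pos'],s['q'].round(3))
```

```text
shift mm [-0.8 -0.3 -0.1] len 0.8
y heading 163.6 x axis [-3.e-04  2.e-04 -1.e+00]
turn about x rad 0.0052
[ 0.44355886 -0.18967268  0.0047475 ] [-0.573  0.383 -0.56   0.628 -0.    -1.858]
```

>>> {"api": "play_rows", "payload": {"series": [[0.6,-0.8,0,0,0,0,0],[0.6,0,0,0,0,0,0],[0.6,0,0,0,0,0,0],[0.6,0,0,0,0,0,0],[0.6,0,0,0,0,0,0],[0.6,0,0,0,0,0,0]], "force": 40}}

```text
time_s: 7.47
eef_pos: [0.4438, -0.1898, 0.0062]
ee_rot: [-0.421, 0.568, 0.421, 0.568]
contact_force: [-2.6, 1.9, 11.6]
width: 0.0553
```

Run:
```python
from h import *
s=read_state();im=capture('wrist')[:,:,::-1];cv2.imwrite('pics/w4.png',im)
h,st,t=hole(im,321,266,20);p=plane(cam('wrist',s),*h,.016);print(h,st,p,s['eef_pos'],s['contact_force'],s['width'],R.from_quat(s['ee_rot']).as_matrix().T@(p-s['eef_pos']))
```

```text
[320.46153846 270.57615385] [   0    6   41   35 1300] [ 0.44493648 -0.18875926  0.016     ] [ 0.44380649 -0.18981803  0.00615004] [-2.57509492  1.89251301 11.58725637] 0.055305985126770485 [-0.00984992 -0.00077799  0.00133917]
```

View pics/w4.png

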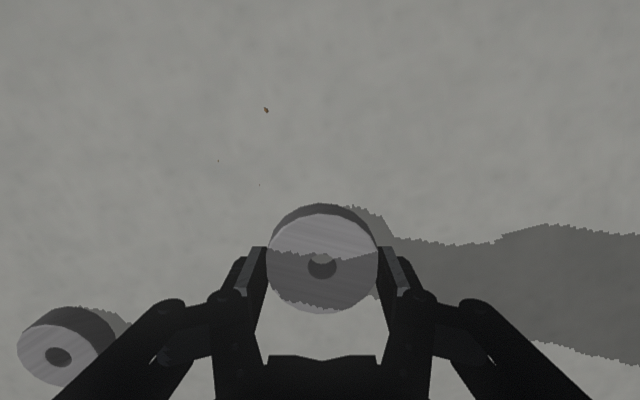

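Ring seated between the pads, hole at (321,267). The width of 55.3 mm is a bit under the ring's 58 mm, so I'll lift slightly and check.

>>> {"api": "play_rows", "payload": {"series": [[0.6,-5,0,0,0,0,0],[0.6,-15,0,0,0,0,0],[0.6,-20,0,0,0,0,0],[0.6,-20,0,0,0,0,0],[0.6,0,0,0,0,0,0]]}}

```text
time_s: 7.93
eef_pos: [0.4451, -0.1906, 0.0688]
ee_rot: [-0.423, 0.567, 0.42, 0.568]
contact_force: [0.9, -0.8, 0.0]
width: 0.0552
```

Run:
```python
from h import *
s=read_state();im=capture('wrist')[:,:,::-1];cv2.imwrite('pics/w5.png',im)
cv2.imwrite('pics/s5.png',cv2.resize(capture('side')[:,:,::-1][180:330,270:450],None,fx=4,fy=4,interpolation=cv2.INTER_CUBIC))
print(s['eef_pos'],s['contact_force'],s['wrist_torque'],s['width'])
```

```text
[ 0.44508217 -0.19061505  0.06880312] [ 0.8878859  -0.83974924  0.01126522] [-0.01471507 -0.04287384  0.00590698] 0.055167642375569786
```

View pics/w5.png

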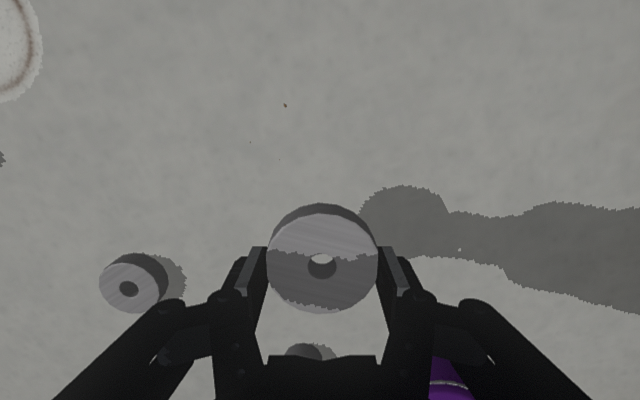

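View pics/s5.png

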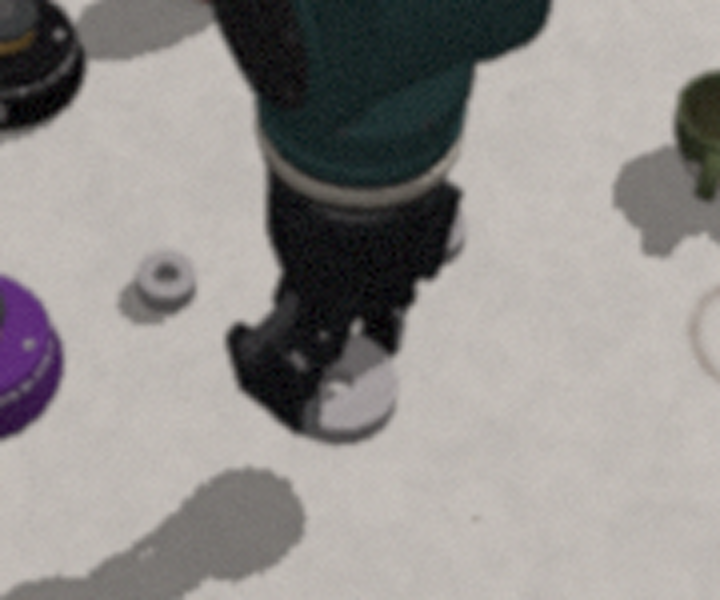

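Run:
```python
from h import *
s=read_state();go([.599,.102,.135],s=s);c=cam('wrist',s);Rt=R.from_quat(s['ee_rot']).as_matrix()
for z in (-.0098,):
    P=s['eef_pos']+Rt@np.array([z,0,0]);print(proj(c,P))
    K,o,Rm=c;o,d=ray(c,322,266);n=Rt[:,0];t=((P-o)@n)/(d@n);print(Rt.T@(o+d*t-s['eef_pos']))
print(Rt.round(3))
```

```text
shift mm [-68.9 -63.9 324.3] len 337.6
y heading 163.18 x axis [ 1.1e-03 -7.0e-04 -1.0e+00]
[322.04045223 268.1472259 ]
[-9.80000000e-03 -1.94570854e-05 -1.20540793e-03]
[[ 0.001 -0.957  0.289]
 [-0.001  0.289  0.957]
 [-1.    -0.001 -0.   ]]
```

>>> {"api": "play_rows", "payload": {"series": [[0.6,-25,-1,4,0,0,0],[0.6,-25,-3,16,0,0,0],[0.6,-15,-6,28,0,0,0],[0.6,-5,-7,34,0,0,0],[0.6,0,-7,36,0,0,0],[0.6,0,-7,36,0,0,0],[0.6,0,-7,36,0,0,0],[0.6,0,-7,36,0,0,0],[0.6,0,-7,34,0,0,0],[0.6,0,-6,28,0,0,0],[0.6,0,-5,20,0,0,0],[0.6,0,-3,12,0,0,0],[0.6,0,-1,4,0,0,0],[0.6,0,0,0,0,0,0],[0.6,0,0,0,0,0,0]]}}

```text
time_s: 9.28
eef_pos: [0.6007, 0.1003, 0.1353]
ee_rot: [-0.422, 0.568, 0.422, 0.567]
contact_force: [-0.1, -0.0, -0.9]
width: 0.0547
```

```bash
cat > look.py <<'E'
import sys
from h import *
k=sys.argv[1];s=read_state()
w=capture('wrist')[:,:,::-1];a=capture('scene')[:,:,::-1];b=capture('side')[:,:,::-1]
cv2.imwrite(f'pics/w{k}f.png',w);cv2.imwrite(f'pics/a{k}f.png',a);cv2.imwrite(f'pics/b{k}f.png',b)
A=cv2.resize(a[195:255,240:310],(400,343),interpolation=cv2.INTER_CUBIC)
B=cv2.resize(b[140:200,233:303],(400,343),interpolation=cv2.INTER_CUBIC)
W=cv2.resize(w[190:330,240:400],(640,560),interpolation=cv2.INTER_CUBIC)
cv2.imwrite(f'pics/ab{k}.png',np.hstack([A,B]));cv2.imwrite(f'pics/wc{k}.png',W)
print(s['eef_pos'],s['contact_force'],s['width'],R.from_quat(s['ee_rot']).as_matrix()[:,0])
E
python3 look.py 6; python3 -c "
from h import *;go([.599,.102,.135])"
```

```text
[0.60074576 0.10029873 0.1353046 ] [-0.05646546 -0.04165121 -0.91720736] 0.054665194087520616 [-9.08908045e-04 -3.00794983e-04 -9.99999542e-01]
shift mm [0.8 2.4 1.3] len 2.8
y heading 163.18 x axis [-1.e-04 -1.e-04 -1.e+00]
```

View pics/ab6.png

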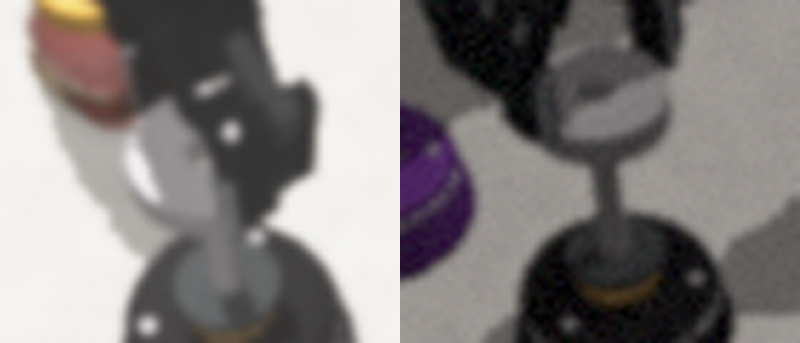

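View pics/wc6.png

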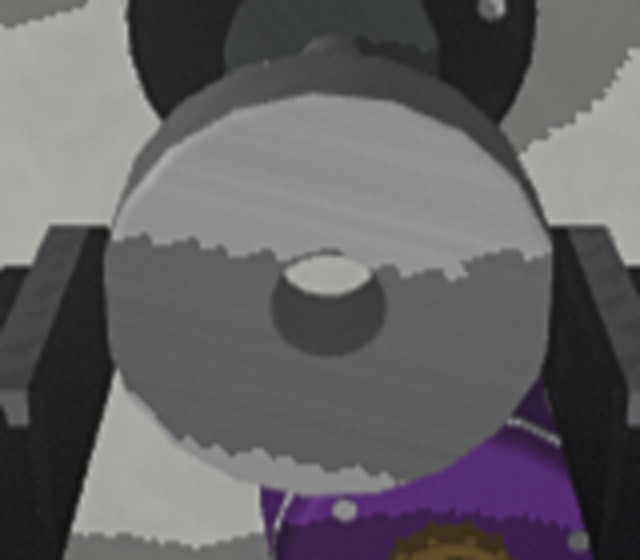

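>>> {"api": "play_rows", "payload": {"series": [[0.6,5,2.2,1.2,0,0,0],[0.6,5,0,0,0,0,0],[0.6,2,0,0,0,0,0],[0.6,0,0,0,0,0,0]]}}

```text
time_s: 9.77
eef_pos: [0.599, 0.1028, 0.1229]
ee_rot: [-0.422, 0.568, 0.422, 0.567]
contact_force: [-0.6, -1.3, -1.8]
width: 0.0549
```

```bash
cat >> h.py <<'E'
def avg(n=6,cname='side'):
    S=[];im=None
    for i in range(n):
        S.append(read_state());im=capture(cname)[:,:,::-1]
    P=np.array([s['eef_pos'] for s in S]);F=np.array([s['contact_force'] for s in S]);
    q=R.from_quat([s['ee_rot'] for s in S]).mean().as_quat()
    print('avg',P.mean(0).round(5),'sd',P.std(0).round(5),'F',F.mean(0).round(2),'t',S[-1]['time_s'],'w',S[-1]['width'])
    return dict(eef_pos=P.mean(0),ee_rot=q),im
E
python3 - <<'E'
from h import *
s,im=avg();go([.599,.102,.121],163.3,s=s)
E
```

```text
avg [0.59941 0.1029  0.12353] sd [2.2e-04 6.0e-05 3.2e-04] F [ 0.12 -0.4  -0.84] t 10.0167 w 0.055185245480842395
shift mm [ 2.5  0.1 -1. ] len 2.7
y heading 163.26 x axis [-3.e-04 -0.e+00 -1.e+00]
turn about x rad -0.0008
```

>>> {"api": "play_rows", "payload": {"series": [[0.6,2.5,0,-0.5,0,0,0],[0.6,1.5,0,0,0,0,0],[0.6,1.5,0,0,0,0,0],[0.6,1,0,0,0,0,0],[0.6,0,0,0,0,0,0]]}}

```text
time_s: 10.48
eef_pos: [0.5997, 0.102, 0.117]
ee_rot: [-0.422, 0.568, 0.421, 0.567]
contact_force: [3.0, -4.4, -4.5]
width: 0.0554
```

Run:
```python
from h import *
s,im=avg(3);cv2.imwrite('pics/b7.png',cv2.resize(im[130:210,220:320],None,fx=6,fy=6,interpolation=cv2.INTER_CUBIC))
```

```text
avg [0.59972 0.10194 0.11698] sd [1.e-05 2.e-05 1.e-05] F [ 3.52 -4.25 -3.72] t 10.5833 w 0.05509170852752163
```

View pics/b7.png

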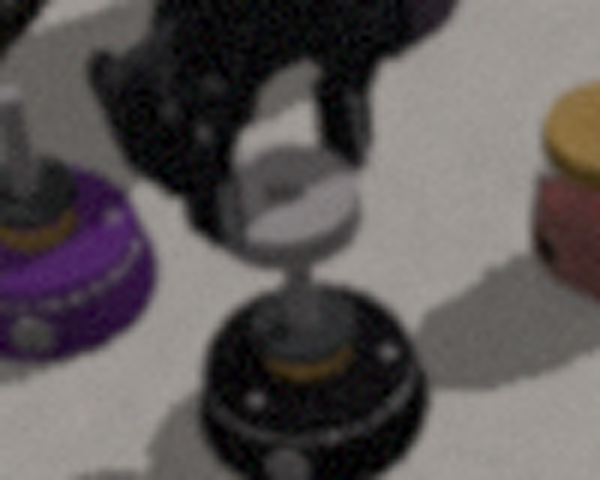

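>>> {"api": "play_rows", "payload": {"series": [[0.6,0,-0.4,-0.3,0,0,0],[0.6,1,0,0,0,0,0],[0.6,1,0,0,0,0,0]]}}

```text
time_s: 10.88
eef_pos: [0.5998, 0.1019, 0.1153]
ee_rot: [-0.422, 0.567, 0.422, 0.567]
contact_force: [0.8, -3.1, 2.1]
width: 0.0549
```

>>> {"api": "play_rows", "payload": {"series": [[0.6,0,-0.1,-0.4,0,0,0],[0.6,1.5,0,0,0,0,0],[0.6,1.5,0,0,0,0,0],[0.6,1.5,0,0,0,0,0]]}}

```text
time_s: 11.22
eef_pos: [0.5997, 0.1017, 0.1106]
ee_rot: [-0.422, 0.567, 0.422, 0.567]
contact_force: [0.9, -2.7, 0.9]
width: 0.0551
```

>>> {"api": "play_rows", "payload": {"series": [[0.6,4,0,-0.3,0,0,0],[0.6,8,0,0,0,0,0],[0.6,10,0,0,0,0,0],[0.6,10,0,0,0,0,0],[0.6,5,0,0,0,0,0],[0.6,2,0,0,0,0,0],[0.6,0,0,0,0,0,0]]}}

```text
time_s: 11.8
eef_pos: [0.5993, 0.1013, 0.0709]
ee_rot: [-0.422, 0.568, 0.422, 0.567]
contact_force: [2.0, -2.5, -2.4]
width: 0.0548
```

>>> {"api": "play_rows", "payload": {"series": [[0.6,1.5,-0.4,-0.1,0,0,0],[0.6,1.5,0,0,0,0,0],[0.6,1,0,0,0,0,0],[0.6,0,0,0,0,0,0]]}}

```text
time_s: 12.13
eef_pos: [0.5996, 0.1013, 0.0676]
ee_rot: [-0.422, 0.568, 0.422, 0.567]
contact_force: [0.5, -0.3, -1.1]
width: 0.0552
```

>>> {"api": "play_rows", "payload": {"series": [[0.6,1.5,0,0,0,0,0],[0.6,1,0,0,0,0,0],[0.6,1,0,0,0,0,0],[0.6,0,0,0,0,0,0]]}}

```text
time_s: 12.47
eef_pos: [0.5998, 0.1012, 0.064]
ee_rot: [-0.422, 0.568, 0.422, 0.567]
contact_force: [0.5, -0.3, 0.2]
width: 0.0553
```

>>> {"api": "play_rows", "payload": {"series": [[0.6,1,0,0,0,0,0],[0.6,1,0,0,0,0,0],[0.6,0,0,0,0,0,0]]}}

```text
time_s: 12.72
eef_pos: [0.6, 0.1012, 0.0624]
ee_rot: [-0.422, 0.567, 0.422, 0.568]
contact_force: [-1.7, 0.0, 4.4]
width: 0.0547
```

Run:
```python
from h import *
s,im=avg(2);cv2.imwrite('pics/b8.png',cv2.resize(im[130:210,220:320],None,fx=6,fy=6,interpolation=cv2.INTER_CUBIC))
```

```text
avg [0.59994 0.1012  0.06243] sd [1.e-05 0.e+00 2.e-05] F [-1.98  0.01  4.81] t 12.7667 w 0.055095266982619705
```

View pics/b8.png

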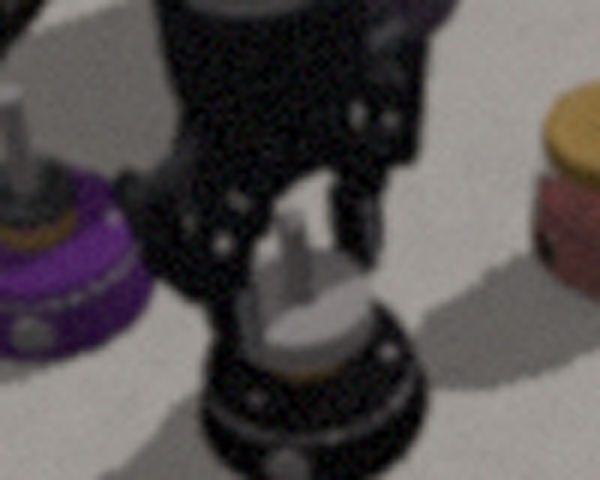

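>>> {"api": "play_rows", "payload": {"series": [[-1,0,0,0,0,0,0],[-1,0,0,0,0,0,0],[-1,0,0,0,0,0,0],[-1,-6,0,0,0,0,0],[-1,-15,0,0,0,0,0],[-1,-25,0,0,0,0,0],[-1,-30,0,0,0,0,0],[-1,-25,0,0,0,0,0],[-1,-12,0,0,0,0,0],[-1,-5,0,0,0,0,0],[-1,0,0,0,0,0,0]]}}

```text
time_s: 13.73
eef_pos: [0.6004, 0.1012, 0.1813]
ee_rot: [-0.422, 0.567, 0.422, 0.568]
contact_force: [0.5, -0.6, -0.7]
width: 0.0855
```

Run:
```python
from h import *
s,im=avg(3,'wrist');cv2.imwrite('pics/w9.png',im);np.save('pics/w9.npy',np.r_[s['eef_pos'],s['ee_rot']])
print('tip px pred',proj(cam('wrist',s),[.5997,.1008,.113]))
cv2.imwrite('pics/w9c.png',cv2.resize(im[150:350,200:440],None,fx=3,fy=3))
go([.5947,-.1755,.20],s=s)
```

```text
avg [0.59995 0.10116 0.18024] sd [3.2e-04 1.0e-05 8.0e-04] F [ 0.4  -0.27 -0.56] t 13.8333 w 0.08511126343844744
tip px pred [322.14233099 210.16368699]
shift mm [ -19.8  -74.7 -266.4] len 277.4
y heading 163.26 x axis [ 3.e-04  0.e+00 -1.e+00]
```

View pics/w9c.png

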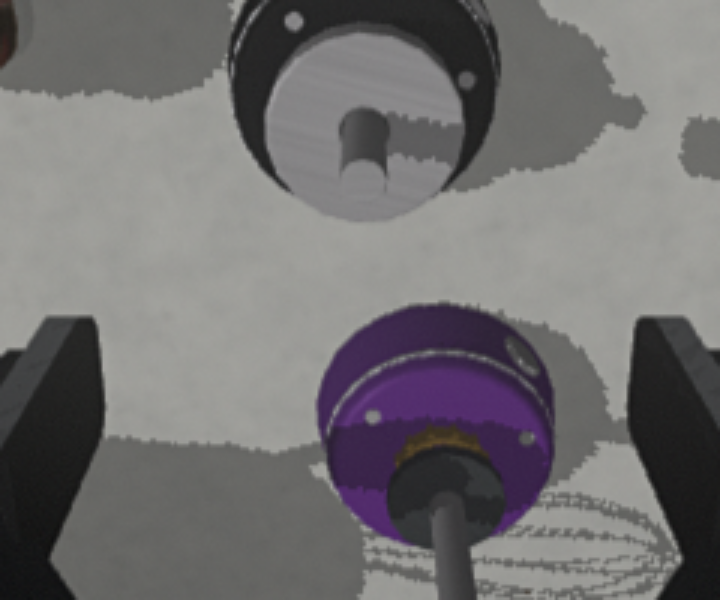

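The view shows the large ring seated on the black grinder's collar, with the tip at crop (364,182), full-frame (321,211). That agrees with the estimated axis of (0.600,0.101). Next is the medium ring.

>>> {"api": "play_rows", "payload": {"series": [[-1,0,-3,-9,0,0,0],[-1,0,-8,-27,0,0,0],[-1,0,-10,-36,0,0,0],[-1,0,-10,-37,0,0,0],[-1,0,-10,-37,0,0,0],[-1,14,-10,-35,0,0,0],[-1,20,-10,-34,0,0,0],[-1,22,-8,-28,0,0,0],[-1,20,-6,-17,0,0,0],[-1,14,-2,-6,0,0,0],[-1,7,0,0,0,0,0],[-1,0,0,0,0,0,0],[-1,0,0,0,0,0,0]]}}

```text
time_s: 14.97
eef_pos: [0.5968, -0.1753, 0.0832]
ee_rot: [-0.422, 0.567, 0.422, 0.567]
contact_force: [0.4, -0.4, 0.0]
width: 0.0855
```

Run:
```python
from h import *
s,im=avg(2,'wrist');cv2.imwrite('pics/w10.png',im);np.save('pics/w10.npy',np.r_[s['eef_pos'],s['ee_rot']])
c=cam('wrist',s);u,v=proj(c,[.5967,-.175,.016]);print(u,v)
h,st,t=hole(im,u,v,16);p=plane(c,*h,.016);print(h,st,t,p);go([p[0],p[1],.006],s=s)
```

```text
avg [ 0.59701 -0.17525  0.08356] sd [2.0e-04 3.0e-05 3.2e-04] F [ 0.37 -0.5  -0.03] t 15.0167 w 0.08572816040030601
322.42053714526173 210.73490307770936
[315.55263158 211.59210526] [  1  10  19  14 152] 85.0 [ 0.6016944  -0.17580161  0.016     ]
shift mm [77.6 -4.7  0.8] len 77.7
y heading 163.29 x axis [-1.e-04  1.e-04 -1.e+00]
```

View pics/w10.png

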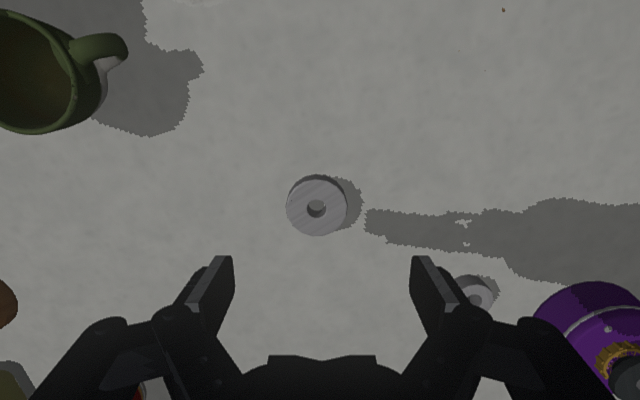

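Medium ring hole at about (316,208.5). The cup is top left and out of the way.

>>> {"api": "play_rows", "payload": {"series": [[-1,15,-2.2,-1.7,0,0,0],[-1,25,-2,0,0,0,0],[-1,22,0,0,0,0,0],[-1,11,0,0,0,0,0],[-1,4,0,0,0,0,0],[-1,0,0,0,0,0,0],[0.7,0,0,0,0,0,0],[0.7,0,0,0,0,0,0],[0.7,0,0,0,0,0,0],[0.7,0,0,0,0,0,0],[0.7,0,0,0,0,0,0],[0.7,0,0,0,0,0,0],[0.7,0,0,0,0,0,0]], "force": 30}}

```text
time_s: 16.15
eef_pos: [0.6011, -0.1788, 0.0076]
ee_rot: [-0.422, 0.567, 0.421, 0.568]
contact_force: [-2.4, 0.9, 9.6]
width: 0.0444
```

Run:
```python
from h import *
s,im=avg(2,'wrist');cv2.imwrite('pics/w11.png',im);cv2.imwrite('pics/w11c.png',im[180:340,220:420])
```

```text
avg [ 0.60112 -0.17879  0.00754] sd [1.e-05 2.e-05 2.e-05] F [-2.45  0.99 10.  ] t 16.2 w 0.044436990837568156
```

View pics/w11c.png

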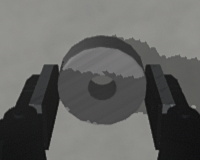

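Ring gripped, hole at about (322,269). I'll open, turn 90° and squeeze again to centre it in the other direction.

>>> {"api": "play_rows", "payload": {"series": [[-1,0.5,0,0,0,0,0],[-1,0,0,0,0,0,0],[-1,0,0,0,0.1208,0,0],[-1,0,0,0,0.1208,0,0],[-1,0,0,0,0.1208,0,0],[-1,0,0,0,0.1208,0,0],[-1,0,0,0,0.1208,0,0],[-1,0,0,0,0.1208,0,0],[-1,0,0,0,0.1208,0,0],[-1,0,0,0,0.1208,0,0],[-1,0,0,0,0.1208,0,0],[-1,0,0,0,0.1208,0,0],[-1,0,0,0,0.1208,0,0],[-1,0,0,0,0.1208,0,0],[-1,0,0,0,0.1208,0,0],[-1,0,0,0,0,0,0]]}}

```text
time_s: 17.58
eef_pos: [0.6006, -0.1786, 0.0058]
ee_rot: [0.105, 0.699, -0.105, 0.699]
contact_force: [-0.2, -0.3, 0.8]
width: 0.0854
```

>>> {"api": "play_rows", "payload": {"series": [[0.7,0,0,0,0,0,0],[0.7,0,0,0,0,0,0],[0.7,0,0,0,0,0,0],[0.7,0,0,0,0,0,0],[0.7,0,0,0,0,0,0],[0.7,0,0,0,0,0,0],[0.7,0,0,0,0,0,0]], "force": 40}}

```text
time_s: 18.17
eef_pos: [0.6006, -0.1786, 0.0061]
ee_rot: [0.102, 0.7, -0.102, 0.7]
contact_force: [-2.3, 0.9, 6.3]
width: 0.0437
```

Run:
```python
from h import *
s,im=avg(2,'wrist');cv2.imwrite('pics/w12.png',im);cv2.imwrite('pics/w12c.png',im[180:340,220:420])
go([.601,-.1788,.006],s=s)
```

```text
avg [ 0.60056 -0.17862  0.00608] sd [0.e+00 2.e-05 0.e+00] F [-2.32  0.58  5.81] t 18.2167 w 0.043363962478116955
shift mm [ 0.1 -0.   0.5] len 0.5
y heading 73.38 x axis [ 2.e-04 -2.e-04 -1.e+00]
```

View pics/w12c.png

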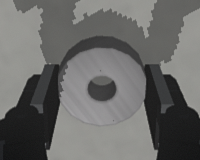

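Both squeezes done, ring centred, hole at about (322,270). Lifting and carrying it to the spindle.

>>> {"api": "play_rows", "payload": {"series": [[0.7,-8,0,0,0,0,0],[0.7,-20,0,0,0,0,0],[0.7,-30,0,0,0,0,0],[0.7,-30,0,0,0,0,0],[0.7,-25,0,0,0,0,0],[0.7,-12,0,0,0,0,0],[0.7,-4,0,0,0,0,0],[0.7,0,0,0,0,0,0]]}}

```text
time_s: 18.93
eef_pos: [0.6009, -0.1787, 0.1356]
ee_rot: [0.102, 0.699, -0.103, 0.7]
contact_force: [1.1, 0.4, -1.3]
width: 0.0431
```

Run:
```python
from h import *
s,im=avg(2,'wrist');cv2.imwrite('pics/w13c.png',im[180:340,220:420])
go([.5994,.1011,.135],73.3,s=s)
```

```text
avg [ 0.60067 -0.17863  0.13506] sd [0.00023 0.0001  0.00059] F [ 0.41 -0.22 -1.16] t 18.9833 w 0.04328463143426454
shift mm [ -0.  267.6 -81.5] len 279.7
y heading 73.32 x axis [ 6.e-04 -3.e-04 -1.e+00]
turn about x rad 0.0003
```

View pics/w13c.png

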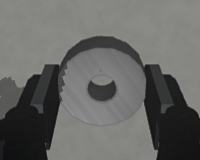

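>>> {"api": "play_rows", "payload": {"series": [[0.7,0,9,-3,0,0,0],[0.7,0,25,-7.5,0,0,0],[0.7,0,35,-10.5,0,0,0],[0.7,0,37,-11,0,0,0],[0.7,0,37,-11,0,0,0],[0.7,0,37,-11,0,0,0],[0.7,0,34,-10.5,0,0,0],[0.7,0,26,-8,0,0,0],[0.7,0,16,-5,0,0,0],[0.7,0,8.6,-3,0,0,0],[0.7,0,3,-1,0,0,0],[0.7,0,0,0,0,0,0],[0.7,0,0,0,0,0,0]]}}

```text
time_s: 20.12
eef_pos: [0.5994, 0.1004, 0.1344]
ee_rot: [0.103, 0.7, -0.103, 0.699]
contact_force: [0.3, 0.2, -1.4]
width: 0.0434
```

Run:
```python
from h import *
s,im=avg(5,'scene');cv2.imwrite('pics/a14.png',cv2.resize(im[195:255,240:310],None,fx=6,fy=6,interpolation=cv2.INTER_CUBIC))
go([.5994,.1011,.121],73.3,s=s)
```

```text
avg [0.59951 0.10019 0.13455] sd [7.0e-05 1.1e-04 1.0e-04] F [-0.08 -0.05 -0.85] t 20.3167 w 0.04296501783932404
shift mm [13.6  0.8 -0.4] len 13.6
y heading 73.22 x axis [-2.e-04 -2.e-04 -1.e+00]
turn about x rad -0.0014
```

View pics/a14.png

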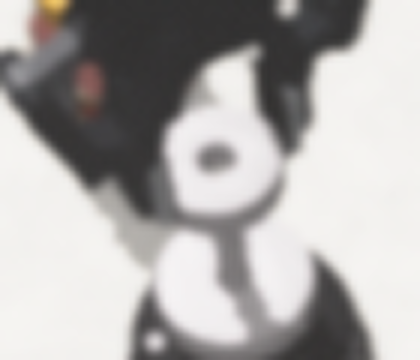

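The ring hovers over the spindle, with its hole in line above the shaft. Descending to the tip.

>>> {"api": "play_rows", "payload": {"series": [[0.7,6,0.8,-0.4,0,0,0],[0.7,6,0,0,0,0,0],[0.7,2.5,0,0,0,0,0],[0.7,1.5,0,0,0,0,0],[0.7,1,0,0,0,0,0],[0.7,0,0,0,0,0,0]]}}

```text
time_s: 20.87
eef_pos: [0.5992, 0.1018, 0.1174]
ee_rot: [0.103, 0.7, -0.103, 0.699]
contact_force: [0.2, -3.4, -2.5]
width: 0.043
```

>>> {"api": "play_rows", "payload": {"series": [[0.7,0,-0.6,0.2,0,0,0],[0.7,1.5,0,0,0,0,0],[0.7,1.5,0,0,0,0,0],[0.7,1,0,0,0,0,0]]}}

```text
time_s: 21.2
eef_pos: [0.5993, 0.1015, 0.1136]
ee_rot: [0.103, 0.7, -0.103, 0.7]
contact_force: [0.2, 0.2, -0.8]
width: 0.0431
```

Bottom face is now well below the tip with no side force. Lowering further.

>>> {"api": "play_rows", "payload": {"series": [[0.7,3,0,0,0,0,0],[0.7,5,0,0,0,0,0],[0.7,7,0,0,0,0,0],[0.7,7,0,0,0,0,0],[0.7,5,0,0,0,0,0],[0.7,3,0,0,0,0,0],[0.7,0,0,0,0,0,0]]}}

```text
time_s: 21.78
eef_pos: [0.599, 0.1014, 0.0828]
ee_rot: [0.103, 0.7, -0.103, 0.699]
contact_force: [-0.2, -0.9, -1.2]
width: 0.0434
```

>>> {"api": "play_rows", "payload": {"series": [[0.7,1.5,0,0,0,0,0],[0.7,1,0,0,0,0,0],[0.7,1,0,0,0,0,0],[0.7,0,0,0,0,0,0]]}}

```text
time_s: 22.12
eef_pos: [0.5994, 0.1014, 0.0802]
ee_rot: [0.103, 0.7, -0.103, 0.7]
contact_force: [0.3, -0.0, -0.3]
width: 0.0432
```

>>> {"api": "play_rows", "payload": {"series": [[0.7,1,0,0,0,0,0],[0.7,1,0,0,0,0,0],[0.7,0,0,0,0,0,0]]}}

```text
time_s: 22.37
eef_pos: [0.5995, 0.1014, 0.0783]
ee_rot: [0.103, 0.699, -0.103, 0.7]
contact_force: [-1.1, -0.4, 3.1]
width: 0.0432
```

Contact at 3 N, so I'll release and rise.

>>> {"api": "play_rows", "payload": {"series": [[-1,0,0,0,0,0,0],[-1,0,0,0,0,0,0],[-1,0,0,0,0,0,0],[-1,-6,0,0,0,0,0],[-1,-15,0,0,0,0,0],[-1,-25,0,0,0,0,0],[-1,-28,0,0,0,0,0],[-1,-20,0,0,0,0,0],[-1,-8,0,0,0,0,0],[-1,0,0,0,0,0,0],[-1,0,0,0,0,0,0]]}}

```text
time_s: 23.28
eef_pos: [0.5993, 0.1014, 0.1797]
ee_rot: [0.103, 0.7, -0.103, 0.7]
contact_force: [-0.7, -0.2, -0.2]
width: 0.0853
```

Run:
```python
from h import *
s,im=avg(3,'wrist');cv2.imwrite('pics/w15.png',im);cv2.imwrite('pics/w15c.png',cv2.resize(im[130:330,200:440],None,fx=3,fy=3))
go([.5009,-.0630,.083],73.3,s=s)
```

```text
avg [0.59896 0.10139 0.17917] sd [2.2e-04 1.0e-05 3.9e-04] F [-0.4  -0.43 -0.08] t 23.3833 w 0.08560841045698551
shift mm [  96.3 -185.6  -46.5] len 214.2
y heading 73.28 x axis [-0.0012 -0.     -1.    ]
turn about x rad -0.0004
```

View pics/w15c.png

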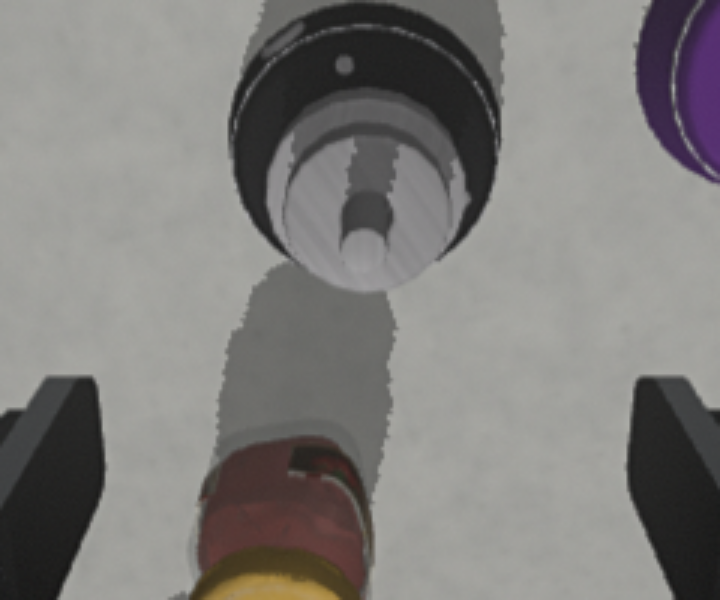

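Medium seated on large; jar undisturbed at the bottom of the view. Next is the small ring.

>>> {"api": "play_rows", "payload": {"series": [[-1,0,-10,-2.5,0,0,0],[-1,0,-26,-6.5,0,0,0],[-1,0,-34,-8.5,0,0,0],[-1,4,-36,-9,0,0,0],[-1,14,-34,-8.5,0,0,0],[-1,22,-27,-7,0,0,0],[-1,24,-14,-3.5,0,0,0],[-1,20,-4.6,-1,0,0,0],[-1,10,0,0,0,0,0],[-1,2,0,0,0,0,0],[-1,0,0,0,0,0,0]]}}

```text
time_s: 24.35
eef_pos: [0.5005, -0.0631, 0.0836]
ee_rot: [0.103, 0.7, -0.103, 0.699]
contact_force: [0.1, 0.2, 0.6]
width: 0.0854
```

Run:
```python
from h import *
s,im=avg(2,'wrist');cv2.imwrite('pics/w16.png',im)
c=cam('wrist',s);u,v=proj(c,[.5009,-.063,.016]);print(u,v)
h,st,t=hole(im,u,v,16);p=plane(c,*h,.016);print(h,st,t,p);go([p[0],p[1],.006],s=s)
```

```text
avg [ 0.50086 -0.06307  0.08398] sd [3.3e-04 2.0e-05 3.6e-04] F [ 0.23  0.11 -0.01] t 24.4 w 0.08562109824187619
321.16320927480916 210.67721377975886
[322.16245487 210.33212996] [  8   8  20  18 277] 101.0 [ 0.5008516  -0.06222266  0.016     ]
shift mm [78.   0.8 -0.2] len 78.0
y heading 73.27 x axis [-1.e-03  3.e-04 -1.e+00]
```

View pics/w16.png

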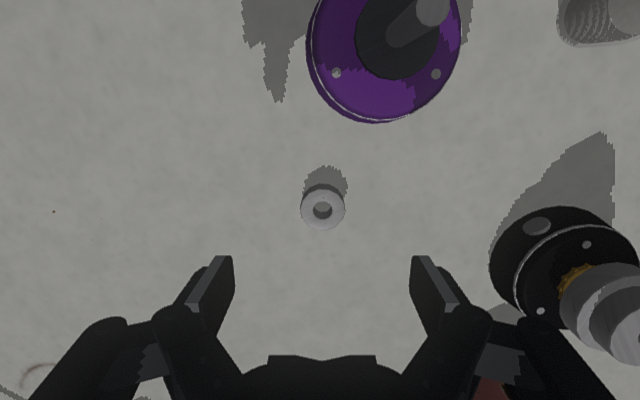

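Run:
```python
from h import *
s=read_state();c=cam('wrist',s);print(s['q'].round(3));p=plane(c,431,10,.113);print('purple tip',p)
Rt=R.from_quat(s['ee_rot']).as_matrix();d=Rt.T@(p-np.array([.501,-.062,.006]));print('in tool at grasp',d, 'cam tool',camera_params('wrist')['T_tool_cam'][:3,3])
```

```text
[-0.286  0.323 -0.383  0.864 -0.     0.005]
purple tip [0.4091762  0.00206086 0.113     ]
in tool at grasp [-0.1070627   0.0349602  -0.10630036] cam tool [-0.14141596  0.00049731 -0.08232573]
```

Small ring hole at (322,210); the purple decoy's spindle is close at the top. I'll turn 45° so the wrist camera stays clear of it, and open the fingers only part-way.

>>> {"api": "play_rows", "payload": {"series": [[-0.3,0,1,-0.6,0,0,0],[-0.3,0,0,0,-0.1122,0,0],[-0.3,0,0,0,-0.1122,0,0],[-0.3,0,0,0,-0.1122,0,0],[-0.3,0,0,0,-0.1122,0,0],[-0.3,0,0,0,-0.1122,0,0],[-0.3,0,0,0,-0.1122,0,0],[-0.3,0,0,0,-0.1122,0,0],[-0.3,15,0,0,0,0,0],[-0.3,25,0,0,0,0,0],[-0.3,22,0,0,0,0,0],[-0.3,12,0,0,0,0,0],[-0.3,4,0,0,0,0,0],[-0.3,0,0,0,0,0,0]]}}

```text
time_s: 25.62
eef_pos: [0.501, -0.0616, 0.006]
ee_rot: [-0.173, 0.686, 0.173, 0.685]
contact_force: [0.6, -0.2, 0.5]
width: 0.0554
```

Run:
```python
from h import *
s,im=avg(2,'wrist');cv2.imwrite('pics/w17.png',im)
c=cam('wrist',s);print(proj(c,[s['eef_pos'][0],s['eef_pos'][1],.016]))
```

```text
avg [ 0.50122 -0.06169  0.00636] sd [2.2e-04 9.0e-05 3.6e-04] F [0.49 0.12 0.09] t 25.6667 w 0.055234522284895386
[321.28653059 267.94614922]
```

View pics/w17.png

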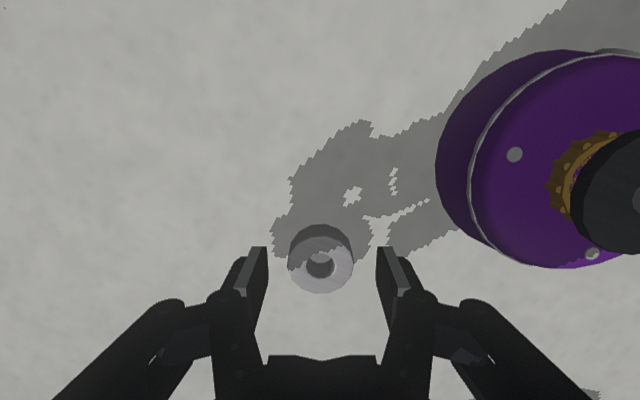

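Hole at (320,265), between the pads and clear of the decoy. Now the two squeezes.

>>> {"api": "play_rows", "payload": {"series": [[0.8,0,0,0,0,0,0],[0.8,0,0,0,0,0,0],[0.8,0,0,0,0,0,0],[0.8,0,0,0,0,0,0],[0.8,0,0,0,0,0,0],[0.8,0,0,0,0,0,0]], "force": 30}}

```text
time_s: 26.22
eef_pos: [0.5018, -0.062, 0.0073]
ee_rot: [-0.173, 0.685, 0.172, 0.686]
contact_force: [-0.8, 0.8, 10.4]
width: 0.0327
```

>>> {"api": "play_rows", "payload": {"series": [[-0.3,0,0,0,0,0,0],[-0.3,0,0,0,0,0,0],[-0.3,0,0,0,-0.1208,0,0],[-0.3,0,0,0,-0.1208,0,0],[-0.3,0,0,0,-0.1208,0,0],[-0.3,0,0,0,-0.1208,0,0],[-0.3,0,0,0,-0.1208,0,0],[-0.3,0,0,0,-0.1208,0,0],[-0.3,0,0,0,-0.1208,0,0],[-0.3,0,0,0,-0.1208,0,0],[-0.3,0,0,0,-0.1208,0,0],[-0.3,0,0,0,-0.1208,0,0],[-0.3,0,0,0,-0.1208,0,0],[-0.3,0,0,0,-0.1208,0,0],[-0.3,0,0,0,-0.1208,0,0],[-0.3,0,0,0,0,0,0]]}}

```text
time_s: 27.55
eef_pos: [0.5012, -0.0619, 0.0064]
ee_rot: [0.608, -0.361, -0.608, -0.361]
contact_force: [0.0, 0.5, -0.3]
width: 0.0557
```

>>> {"api": "play_rows", "payload": {"series": [[0.8,0,0,0,0,0,0],[0.8,0,0,0,0,0,0],[0.8,0,0,0,0,0,0],[0.8,0,0,0,0,0,0],[0.8,0,0,0,0,0,0],[0.8,0,0,0,0,0,0],[0.8,0,0,0,0,0,0]], "force": 40}}

```text
time_s: 28.13
eef_pos: [0.5012, -0.0619, 0.0066]
ee_rot: [0.606, -0.364, -0.606, -0.364]
contact_force: [-2.6, 0.4, 9.1]
width: 0.0325
```

>>> {"api": "play_rows", "payload": {"series": [[0.8,-8,0,0,0,0,0],[0.8,-20,0,0,0,0,0],[0.8,-30,0,0,0,0,0],[0.8,-30,0,0,0,0,0],[0.8,-25,0,0,0,0,0],[0.8,-13,0,0,0,0,0],[0.8,-4,0,0,0,0,0],[0.8,0,0,0,0,0,0]]}}

```text
time_s: 28.8
eef_pos: [0.5015, -0.0619, 0.1371]
ee_rot: [0.607, -0.363, -0.606, -0.363]
contact_force: [0.2, -0.8, -1.8]
width: 0.0317
```

Run:
```python
from h import *
s,im=avg(2,'wrist');cv2.imwrite('pics/w18.png',im)
print(R.from_quat(s['ee_rot']).as_matrix().round(3),read_state()['q'].round(2))
go([.5999,.1010,.136],s=s)
```

```text
avg [ 0.50129 -0.06188  0.13655] sd [2.6e-04 6.0e-05 5.4e-04] F [-0.11 -0.31 -1.18] t 28.85 w 0.03212254840854785
[[ 0.001 -0.881 -0.472]
 [-0.    -0.472  0.881]
 [-1.    -0.001 -0.001]] [-0.28  0.28 -0.29  1.    0.   -2.35]
shift mm [   0.6 -163.8   97. ] len 190.4
y heading -151.82 x axis [ 9.e-04 -3.e-04 -1.e+00]
```

View pics/w18.png

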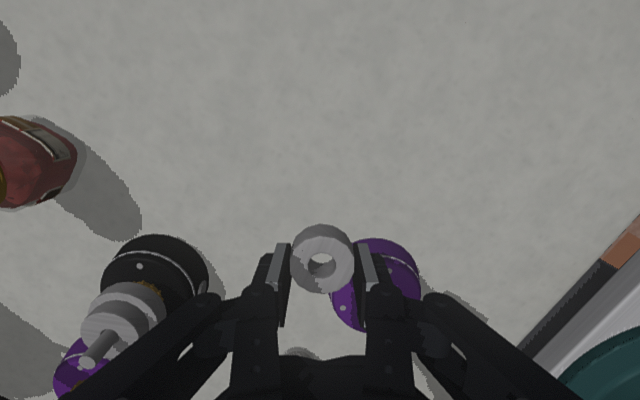

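Small ring held level, hole at (322,265); stack visible at (130,300). Moving over the spindle.

>>> {"api": "play_rows", "payload": {"series": [[0.8,0,-9,5,0,0,0],[0.8,0,-24,14,0,0,0],[0.8,0,-32,19,0,0,0],[0.8,0,-34,20,0,0,0],[0.8,0,-30,18,0,0,0],[0.8,0,-19,12,0,0,0],[0.8,0,-11,7,0,0,0],[0.8,0,-4.8,2.7,0,0,0],[0.8,0,0,0,0,0,0],[0.8,0,0,0,0,0,0],[0.8,0,0,0,0,0,0]]}}

```text
time_s: 29.82
eef_pos: [0.5987, 0.1007, 0.1362]
ee_rot: [-0.607, 0.363, 0.607, 0.363]
contact_force: [-0.3, -0.3, -0.9]
width: 0.0322
```

Run:
```python
from h import *
s,im=avg(5,'scene');go([.5996,.1016,.122],s=s)
```

```text
avg [0.59881 0.10079 0.13632] sd [0.00011 0.00013 0.0001 ] F [-0.14  0.08 -0.35] t 30.0167 w 0.032100157270152016
shift mm [14.3 -1.1  0.3] len 14.4
y heading -151.81 x axis [-1.e-04 -1.e-04 -1.e+00]
```

>>> {"api": "play_rows", "payload": {"series": [[0.8,6,-1.1,0.3,0,0,0],[0.8,6,0,0,0,0,0],[0.8,2.5,0,0,0,0,0],[0.8,1.5,0,0,0,0,0],[0.8,1.5,0,0,0,0,0],[0.8,1,0,0,0,0,0],[0.8,0,0,0,0,0,0]]}}

```text
time_s: 30.65
eef_pos: [0.5999, 0.1022, 0.1175]
ee_rot: [0.607, -0.363, -0.607, -0.363]
contact_force: [0.0, -3.5, -2.4]
width: 0.0322
```

>>> {"api": "play_rows", "payload": {"series": [[0.8,0,0.2,-0.5,0,0,0],[0.8,1.5,0,0,0,0,0],[0.8,1.5,0,0,0,0,0],[0.8,1,0,0,0,0,0]]}}

```text
time_s: 30.98
eef_pos: [0.6, 0.1019, 0.1136]
ee_rot: [0.607, -0.363, -0.607, -0.363]
contact_force: [-1.5, -2.8, 1.8]
width: 0.0321
```

>>> {"api": "play_rows", "payload": {"series": [[0.8,1,0.4,-0.3,0,0,0],[0.8,2,0,0,0,0,0],[0.8,3,0,0,0,0,0],[0.8,2,0,0,0,0,0],[0.8,0,0,0,0,0,0]]}}

```text
time_s: 31.4
eef_pos: [0.5996, 0.1016, 0.1051]
ee_rot: [-0.607, 0.363, 0.607, 0.363]
contact_force: [0.9, -1.0, -1.3]
width: 0.0323
```

Inserted cleanly; lowering to the stack (expected contact at TCP z ≈ 0.0945).

>>> {"api": "play_rows", "payload": {"series": [[0.8,3,0,-0.1,0,0,0],[0.8,3,0,0,0,0,0],[0.8,1.5,0,0,0,0,0],[0.8,1,0,0,0,0,0],[0.8,0,0,0,0,0,0]]}}

```text
time_s: 31.82
eef_pos: [0.5998, 0.1015, 0.0969]
ee_rot: [-0.607, 0.363, 0.607, 0.363]
contact_force: [1.2, 0.9, -0.1]
width: 0.0321
```

>>> {"api": "play_rows", "payload": {"series": [[0.8,1,0,0,0,0,0],[0.8,1,0,0,0,0,0],[0.8,0,0,0,0,0,0]]}}

```text
time_s: 32.07
eef_pos: [0.5999, 0.1015, 0.0951]
ee_rot: [0.607, -0.363, -0.607, -0.363]
contact_force: [-0.5, -0.0, -0.5]
width: 0.0326
```

>>> {"api": "play_rows", "payload": {"series": [[0.8,1,0,0,0,0,0],[0.8,0.5,0,0,0,0,0],[0.8,0,0,0,0,0,0]]}}

```text
time_s: 32.32
eef_pos: [0.6, 0.1015, 0.0939]
ee_rot: [0.607, -0.363, -0.607, -0.363]
contact_force: [0.1, -0.8, 3.1]
width: 0.0317
```

Contact at 3 N. Releasing, rising just above the ring, then setting the fingers about 20 mm apart to push on its top face on either side of the spindle.

>>> {"api": "play_rows", "payload": {"series": [[0.0,0,0,0,0,0,0],[0.0,0,0,0,0,0,0],[0.0,-6,0,0,0,0,0],[0.0,-12,0,0,0,0,0],[0.0,-7,0,0,0,0,0],[0.53,0,0,0,0,0,0],[0.53,0,0,0,0,0,0],[0.53,0,0,0,0,0,0],[0.53,0,0,0,0,0,0]]}}

```text
time_s: 33.07
eef_pos: [0.5996, 0.1015, 0.1182]
ee_rot: [-0.607, 0.363, 0.607, 0.363]
contact_force: [-0.3, 0.1, -0.2]
width: 0.0202
```

Run:
```python
from h import *
s,im=avg(2,'wrist');cv2.imwrite('pics/w19c.png',cv2.resize(im[180:340,220:420],None,fx=3,fy=3))
im=capture('side')[:,:,::-1];cv2.imwrite('pics/b19.png',cv2.resize(im[120:210,220:320],None,fx=6,fy=6,interpolation=cv2.INTER_CUBIC))
```

```text
avg [0.5996  0.10146 0.11819] sd [1.e-05 1.e-05 2.e-05] F [-0.43  0.04 -0.03] t 33.1167 w 0.020253693083208586
```

View pics/w19c.png

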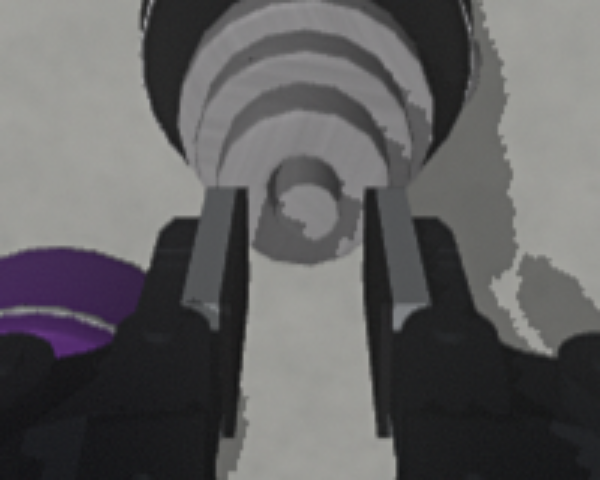

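View pics/b19.png

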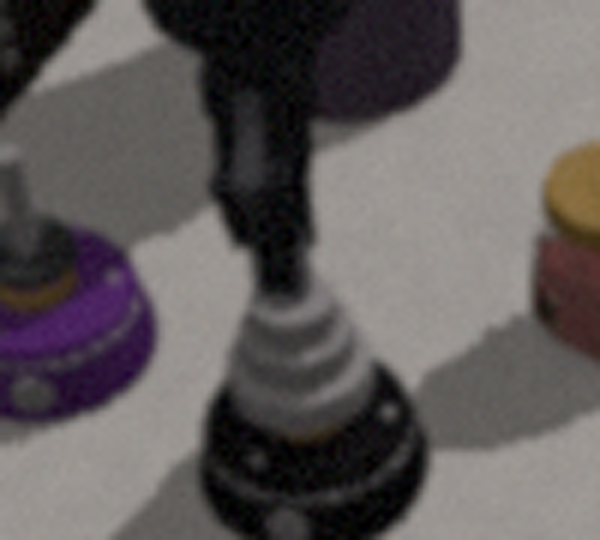

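All three rings are stacked in order, with the spindle midway between the fingers at crop (308,200). Descending to push.

>>> {"api": "play_rows", "payload": {"series": [[0.53,5,0,0,0,0,0],[0.53,5,0,0,0,0,0],[0.53,2,0,0,0,0,0],[0.53,1,0,0,0,0,0],[0.53,0,0,0,0,0,0]], "force": 60}}

```text
time_s: 33.63
eef_pos: [0.5997, 0.1015, 0.1053]
ee_rot: [-0.607, 0.363, 0.607, 0.363]
contact_force: [-0.4, 0.0, 0.2]
width: 0.0199
```

>>> {"api": "play_rows", "payload": {"series": [[0.53,0.7,0,0,0,0,0],[0.53,0,0,0,0,0,0]]}}

```text
time_s: 33.8
eef_pos: [0.5999, 0.1015, 0.105]
ee_rot: [0.607, -0.363, -0.607, -0.363]
contact_force: [-0.1, -0.1, -0.4]
width: 0.02
```

>>> {"api": "play_rows", "payload": {"series": [[0.53,0.8,0,0,0,0,0],[0.53,0.8,0,0,0,0,0],[0.53,0,0,0,0,0,0]]}}

```text
time_s: 34.05
eef_pos: [0.6, 0.1015, 0.1035]
ee_rot: [0.607, -0.363, -0.607, -0.363]
contact_force: [-0.1, -0.1, 2.4]
width: 0.0201
```

>>> {"api": "play_rows", "payload": {"series": [[0.53,0.6,0,0,0,0,0],[0.53,0,0,0,0,0,0]]}}

```text
time_s: 34.22
eef_pos: [0.6, 0.1015, 0.103]
ee_rot: [0.607, -0.363, -0.607, -0.363]
contact_force: [1.0, -0.6, 4.4]
width: 0.0201
```

>>> {"api": "play_rows", "payload": {"series": [[0.53,0.7,0,0,0,0,0],[0.53,0.7,0,0,0,0,0],[0.53,0,0,0,0,0,0]]}}

```text
time_s: 34.47
eef_pos: [0.6, 0.1015, 0.1014]
ee_rot: [0.607, -0.363, -0.607, -0.363]
contact_force: [0.4, -0.3, 4.2]
width: 0.02
```

>>> {"api": "play_rows", "payload": {"series": [[0.53,0.7,0,0,0,0,0],[0.53,0.7,0,0,0,0,0],[0.53,0,0,0,0,0,0]]}}

```text
time_s: 34.72
eef_pos: [0.5999, 0.1015, 0.0999]
ee_rot: [0.607, -0.363, -0.607, -0.363]
contact_force: [0.9, 0.8, 4.3]
width: 0.02
```

>>> {"api": "play_rows", "payload": {"series": [[0.53,0.7,0,0,0,0,0],[0.53,0.7,0,0,0,0,0],[0.53,0,0,0,0,0,0]]}}

```text
time_s: 34.97
eef_pos: [0.5999, 0.1015, 0.0985]
ee_rot: [0.607, -0.363, -0.607, -0.363]
contact_force: [0.9, 0.5, 4.0]
width: 0.0202
```

Collar is sliding at about 4–4.5 N of push, plus 2.4 N of ring weight. Continuing in small steps.

>>> {"api": "play_rows", "payload": {"series": [[0.53,0.7,0,0,0,0,0],[0.53,0.5,0,0,0,0,0],[0.53,0,0,0,0,0,0]]}}

```text
time_s: 35.22
eef_pos: [0.6, 0.1015, 0.0975]
ee_rot: [0.607, -0.363, -0.607, -0.363]
contact_force: [-0.0, 0.1, 7.3]
width: 0.0199
```

>>> {"api": "play_rows", "payload": {"series": [[0.53,0.6,0,0,0,0,0],[0.53,0.4,0,0,0,0,0],[0.53,0,0,0,0,0,0]]}}

```text
time_s: 35.47
eef_pos: [0.6001, 0.1014, 0.097]
ee_rot: [0.607, -0.363, -0.607, -0.363]
contact_force: [-2.1, 0.4, 13.7]
width: 0.02
```

Force is rising at about 13 N/mm, which matches the cushion, so the collar is home. A little more push, then hold.

>>> {"api": "play_rows", "payload": {"series": [[0.53,0.4,0,0,0,0,0],[0.53,0.3,0,0,0,0,0],[0.53,0,0,0,0,0,0],[0.53,0,0,0,0,0,0],[0.53,0,0,0,0,0,0],[0.53,0,0,0,0,0,0]]}}

```text
time_s: 35.97
eef_pos: [0.6002, 0.1015, 0.0967]
ee_rot: [0.607, -0.363, -0.606, -0.363]
contact_force: [-3.0, -0.5, 16.9]
width: 0.0202
```

```bash
python3 -c "
from h import *
avg(4)"
```

```text
avg [0.60022 0.10144 0.0967 ] sd [1.e-05 1.e-05 1.e-05] F [-2.62 -0.5  17.32] t 36.1167 w 0.02031193028152022
```

>>> {"api": "play_rows", "payload": {"series": [[0.53,0,0,0,0,0,0],[0.53,0,0,0,0,0,0],[0.53,0,0,0,0,0,0],[0.53,0,0,0,0,0,0],[0.53,0,0,0,0,0,0],[0.53,0,0,0,0,0,0],[0.53,-1,0,0,0,0,0],[0.53,-2,0,0,0,0,0],[0.53,-6,0,0,0,0,0],[0.53,-15,0,0,0,0,0],[0.53,-25,0,0,0,0,0],[0.53,-30,0,0,0,0,0],[0.53,-20,0,0,0,0,0],[0.53,-8,0,0,0,0,0],[0.53,0,0,0,0,0,0]]}}

```text
time_s: 37.42
eef_pos: [0.6005, 0.1015, 0.2043]
ee_rot: [0.608, -0.362, -0.606, -0.363]
contact_force: [0.1, -0.0, -0.5]
width: 0.0199
```

Run:
```python
from h import *
s,im=avg(1,'wrist');cv2.imwrite('pics/w20.png',im)
im=capture('side')[:,:,::-1];cv2.imwrite('pics/b20.png',im)
im=capture('scene')[:,:,::-1];cv2.imwrite('pics/a20.png',im)
```

```text
avg [0.60053 0.1015  0.20425] sd [0. 0. 0.] F [ 0.1  -0.05 -0.5 ] t 37.4167 w 0.01993519979365807
```

View pics/w20.png

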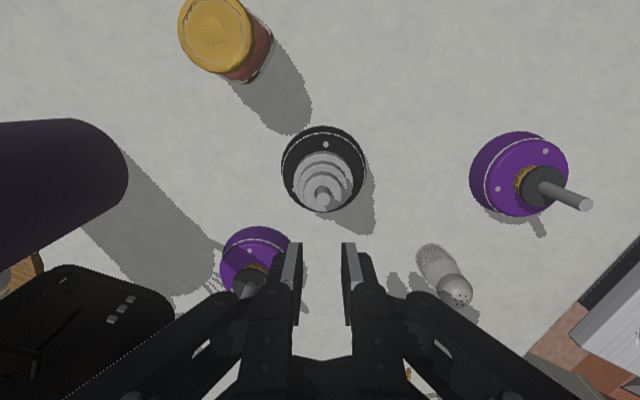

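View pics/b20.png

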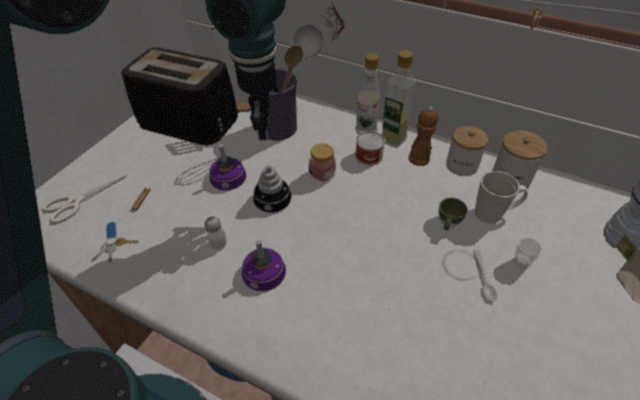

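View pics/a20.png

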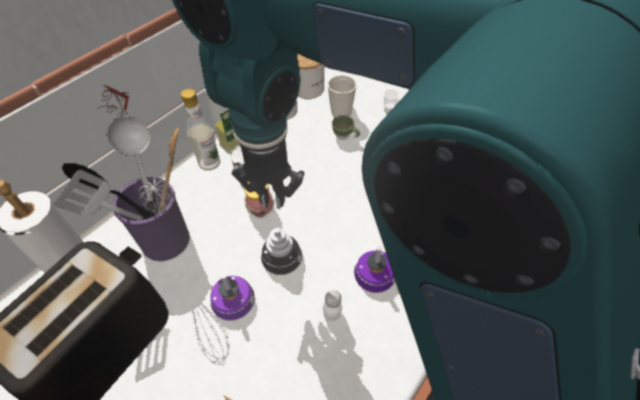

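The stack sits in order on the black grinder at side pixel (271,190). In the side view the jar (322,162), cup (452,212) and shaker (215,232) are where they started. The gripper is free of everything, so I'm handing the job in.

```bash
python3 -c "
from bench import *
print(close_job())"
```

```text
the job is handed in; nothing more can be done
None
```

The three rings are on the black grinder's spindle, largest first, then the middle one, with the smallest on top. The collar is pushed home, and I handed the job in at about 37.5 s of the 72 s allowed.

- **Push:** With the fingers either side of the spindle, I pressed on the smallest ring. The collar slid about 6 mm at roughly 4–4.5 N. The force then rose at about 13 N/mm, close to the cushion's stated 15 N/mm, so I took that as fully home. I held about 17 N for around a second; the highest reading was 17.3 N.
- **Last checks:** After backing off, the wrist reads no contact force. All three cameras show the stack upright and in order. The jam jar, espresso cup and salt shaker are where they started, and the purple look-alikes look undisturbed.
- **Disagreements:**
    - The grip width read 2–3 mm under the true ring diameters, but all three rings held without slipping.
    - The fingers pressed the first ring onto the worktop with about 16 N on the first squeeze, so I raised the grip for the rest.
    - The first two cameras, by eye, put the spindle tip up to about 12 mm off. A closer look agreed within about 3 mm, and the rings went on with side forces of no more than about 5.5 N.

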